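# Make up a sowing kit and a hose kit in the garden shed

## Task

Make up two kits from the stock on the shelf: the sowing kit in the rectangular seed tray (the wooden dibber lying flat, the clay pot and the seed jar both standing upright) and the hose kit in the single large round saucer (the spray nozzle lying flat, the tap connector standing upright on its wide end). Everything must rest on the floor of its own container, with nothing lying or leaning on another thing or on a rim. Leave the hammer, the stack of small saucers and the part-open drawer as they are.

Things in the scene. Friction and masses are not known exactly. Their poses are not given: they have to be found in the camera images.
- seed_tray: Target of the sowing kit: rectangular open seed tray of black plastic, loose (0.4 kg), outside 250 mm long (its x), 180 mm wide (its y), 36 mm high, with a thin lip 6 mm beyond that all round; walls and floor 4 mm thick, so inside 242 by 172 mm and 32 mm deep. Origin: centre of its underside; z up.
- saucer: Target of the hose kit: single large round plant saucer of green plastic, loose (0.35 kg), 220 mm across the rim, 30 mm high, sloping wall 4 mm thick; flat floor about 184 mm across, its top 4 mm above the underside. Origin: centre of its underside; z up.
- dibber: Wooden T-handled dibber lying flat, 110 g. Round stem 24 mm thick along its x; cross bar 24 mm thick, 70 mm long along y at the -x end; last 55 mm taper to a point at +x. Origin: on the stem axis (12 mm above its support) at the balance point, the place to grip (across y); bar's outer side at x = -53 mm, full-thickness stem from -29 to +59 mm, point at +114 mm.
- nozzle: Red straight hose spray nozzle lying flat, 130 mm long along its x, 120 g: black round socket at -x, round nose at +x, between them (x = -35 to +31 mm) an eight-sided sleeve, 32 mm across flats, resting on a flat; grip it across y. Origin: on its axis at mid length, 16 mm above its support.
- connector: Tap connector standing on its wide end: ribbed black skirt 40 mm across (42 mm over the ribs) and 24 mm high, above it a grey collar 27 mm across and a grey spigot 16 mm across, 50 mm high in all. Grip it round the skirt. Origin: centre of its underside; z up. 45 g.
- pot: Small clay flower pot standing upright, open at the top: 55 mm high, the upright rim band 58 mm across from 37 to 55 mm high, below it tapering to 40 mm across at the foot. Grip it round the rim band. Origin: centre of its underside; z up. 120 g.
- jar: Seed jar standing upright: amber glass body 45 mm across, plain metal screw lid 42 mm across from 49 to 63 mm high, closed. Origin: centre of its underside; z up. 140 g.
- hammer: Bystander, leave alone: hammer with a black rubber-tipped head (92 mm long, 36 mm thick) and a handle of 210 mm lying beyond the stock, roughly along the shelf. Origin: under the middle of the head; the handle runs along its -x.
- saucer_stack: Bystander, leave alone: stack of three nested small green saucers, 132 mm across and 42 mm high, loose. Origin: centre of its underside.
- drawer: Bystander, leave alone: white plastic drawer 174 mm wide, pulled out 20 to 40 mm towards the robot (-x) from a fixed grey case 170 mm deep (x), 180 mm wide (y), 85 mm high; slides against about 2 N of friction. Origin: middle of the lower edge of the drawer's front, 6 mm above the shelf; a small lip stands out 13 mm from the front.
Things that resemble listed ones, but are neither listed nor needed, are in the scene too. There is more than one size of the nozzle; the one meant has the size given above.

How it is judged:
By the outcome, as a careful person would: the job done as asked, in the order asked, and still so for the second after the job is handed in, with the robot touching nothing.
It also fails if it takes over 136 s, if anything falls off the work surface, if the arm or the gripper's body presses on something with over 40 N, if the wrist force passes 120 N, or if a joint passes its speed limit or range.

## Robot

A 7-joint arm with a two-finger parallel gripper is mounted at the origin on the work surface. World frame = base frame: x ahead of the robot, y to its left, z up, the work surface at z = 0. Lengths are in m, angles in degrees, forces in N, time in s.
With the tool pointing down it reaches from about 0.35 to 0.9 m from the base axis. Payload 8.1 kg.
Tool frame: the origin (TCP) lies at the very end of the fingers, on their centre line; the grasp point (between the pads) lies 19 mm behind it; z points along the fingers, y is the line along which they close (so a half turn about z gives the same grasp; the last joint's range is limited). The gripper opens to 85 mm and grips with 20 to 120 N. Pads are 22 mm wide; open, the fingers measure 114 mm over their backs; the gripper's body (76 mm by 85 mm) begins 54 mm behind the grasp point. The pads swing forward as they close: fully open they stand 13 mm farther back than shut.
Start: joints at [66.2, 24.895, 1.432, 90.138, -0.665, 64.973, -4.303], TCP at [0.192, -0.595, 0.205] pointing down, gripper open.
Joint ranges: [-149.89, 149.89], [-25.12, 119.58], [-72.63, 75.52], [4.76, 147.25], [-75.54, 255.54], [6.69, 114.76], [-157.13, 157.13]. Speed limits (degrees/s): [127.2, 127.2, 172.46, 172.46, 180, 180, 180].

## Interface

Orientations are given as a 3x3 rotation matrix whose columns are the frame's x, y, z axes.
In Python, from rig import manip gives the robot as it stands.
- The arm moves only by the tool apply_moves, never from a script. Its argument "steps" is a list of rows, each an object of numbers: "x", "y", "z": the shift along the tool's x, y, z in units of 0.4 m (1.0 is 0.4 m); "wx", "wy", "wz": the turn, a rotation vector about the tool's x, y, z in units of 60 degrees (1.0 is 60 degrees); "fingers": the opening, from 0 (shut) to 1 (fully open). A call has 1 to 12 rows; each row is the pose to reach, as a shift and turn from the pose commanded when the call began, along the tool's axes at that moment; what a row does not reach only later rows make up. A row lasts 1/10 s, in which the tool goes at most 50 mm and 8.59 degrees, less where a joint would pass 70% of its speed; a pose out of reach is approached as far as the arm can. A call with a number of a shift or a turn outside -1 to 1 is refused whole. A call with a gripper value outside its range is refused whole. The fingers move at their own pace and stop on an object; "force" is the grip in N (left out, the last holds). Time passes only in rows, so rows that repeat a pose let the fingers close. It gives the time, the measured TCP pose, the force, the opening and the grip force at its end, in the units of the state.
- manip.observe(): the state, without advancing time (a new reading comes with each control period).
- manip.grab_frame(name): name is "side" or "top"; returns the picture (480x640x3 uint8, red, green, blue); there is no depth.
- manip.camera_info(name): a dict with "fx", "fy", "cx", "cy" (pixels), "dist_coeffs" ([k1, k2, p1, p2, k3] as OpenCV has them; the pictures are not rectified), "T" (4x4, takes a point from camera to world coordinates). Camera axes: x right, y up, looking along -z (the intrinsics and any distortion apply to the point x, -y, -z); pixel columns grow to the right and rows downward; lengths in m; the calibration is good to about 2 mm. A picture is of the moment at which its call begins. camera_info takes no time and is no camera call.
- manip.hand_in(): hands the job in; it is judged then, once.
The state is a dict: "t": time; "joints": joint angles; "dq": joint speeds; "tau": joint torques, N m; "ee_pos": TCP position; "tool_rot": TCP orientation; "force": force on the tool from outside, world axes, zero at the start; "wrist_torque": the same for the moment, N m; "width": finger opening in m; "grip_force": force on a finger pad.
Only numpy, scipy, OpenCV 4.12 (cv2) and the standard library are available. Lean on these libraries where they do the work, as an engineer would, in place of code of your own. Each camera call takes 0.05 s, during which the arm holds its last target. There are 200 camera calls.

## Working session

There is one attempt and no reset: what is moved stays moved. The work goes in short steps, Python scripts to look and compute and a tool call to move; the robot and the scene stay as the last step left them, time stands still between calls to the robot, and variables do not carry over. Pictures are saved under pics/ and viewed, at most 14 in all, crops included, and the job is handed in when it is done.

Besides the shell and the picture viewer there is one more tool, called after ">>>" as name(argument=value, ...) on one line, values as JSON. apply_moves: Moves the arm, as the interface text tells. Shifts and turns lie within -1 to 1; 1 stands for 0.4 m of shift or 60 degrees of turn. Its arguments: {"type":"object","properties":{"steps":{"type":"array","items":{"type":"object","properties":{"x":{"type":"number","minimum":-1,"maximum":1},"y":{"type":"number","minimum":-1,"maximum":1},"z":{"type":"number","minimum":-1,"maximum":1},"wx":{"type":"number","minimum":-1,"maximum":1},"wy":{"type":"number","minimum":-1,"maximum":1},"wz":{"type":"number","minimum":-1,"maximum":1},"fingers":{"type":"number"}}}},"force":{"type":"number"}},"required":["steps"]}

```bash
ls; mkdir -p pics; python3 - <<'E'
from rig import manip
import cv2,json
for n in("top","side"):
    im=manip.grab_frame(n); cv2.imwrite(f"pics/{n}0.png",im[:,:,::-1])
    c=manip.camera_info(n); print(n,{k:(v.tolist() if hasattr(v,'tolist') else v) for k,v in c.items()})
s=manip.observe(); print(s)
E
```

```text
pics
top {'fx': 542.7991840353909, 'fy': 542.7991840353909, 'cx': 309.8953491591611, 'cy': 249.50865399292346, 'dist_coeffs': [-0.15336314166290502, 0.0, 0.0, 0.0, 0.0], 'T': [[-0.0007204070379270204, 0.9823395371642684, -0.18710562454824956, 0.3269492098214523], [-0.9999941954195998, -8.45836643790823e-05, 0.0034061668647722434, 0.11766511325413703], [0.0033301863020944503, 0.18710699230519032, 0.9823338960301118, 1.6063021291212711], [0.0, 0.0, 0.0, 1.0]]}
side {'fx': 475.1934601995222, 'fy': 475.1934601995222, 'cx': 321.1273475221718, 'cy': 234.54058362950252, 'dist_coeffs': [0.029077237095666748, 0.0, 0.0, 0.0, 0.0], 'T': [[0.9775206377892722, 0.13671443219604043, -0.16050721705072643, 0.4117034632202391], [-0.21039408696630454, 0.6819838355993322, -0.7004515516085592, -0.6866786109594852], [0.01370149136662923, 0.7184756168517742, 0.6954171820740359, 0.8666873293320512], [0.0, 0.0, 0.0, 1.0]]}
{'t': 0.1, 'joints': array([66.19867193, 24.93253419,  1.43050815, 90.18346549, -0.66423442,
       64.97315388, -4.30227899]), 'dq': array([-0.02730171, -0.10407084,  0.04543832, -0.11598576, -0.0557453 ,
       -0.05561113, -0.11634429]), 'tau': array([ 5.09251651e-03, -6.71738434e+01,  1.02865443e+00, -3.16897559e+01,
        1.56477804e-02,  7.22252924e-03, -1.80220110e-05]), 'ee_pos': array([ 0.19213335, -0.59422468,  0.20390644]), 'tool_rot': array([[ 9.51487293e-01,  3.07687538e-01, -5.58019770e-04],
       [ 3.07688015e-01, -9.51486419e-01,  1.29615893e-03],
       [-1.32136284e-04, -1.40497474e-03, -9.99999004e-01]]), 'force': array([-0.40187043, -0.40002928, -0.5010699 ]), 'wrist_torque': array([-0.00829377,  0.03505786, -0.00543634]), 'grip_force': 0.0, 'width': 0.08536871578644124}
```

View pics/top0.png

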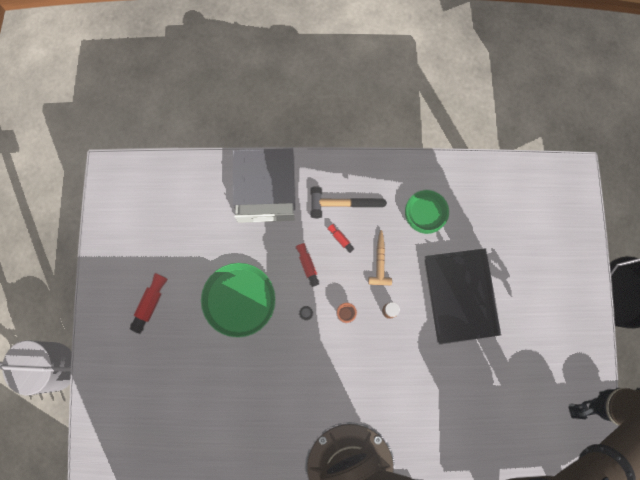

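View pics/side0.png

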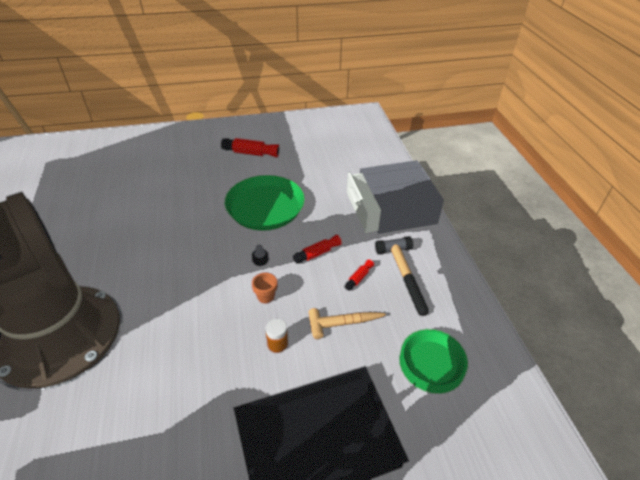

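The top view shows three red nozzles, at (149,303), (308,265) and (340,238). It also shows the connector (306,313), pot (346,313), jar (392,310), dibber (381,258), tray (462,296), large saucer (238,300), stack (427,212), hammer and drawer. I'll measure them next.

```bash
cat > h.py <<'E'
from rig import manip
import cv2, numpy as np
def info(n):
    c=manip.camera_info(n); K=np.array([[c["fx"],0,c["cx"]],[0,c["fy"],c["cy"]],[0,0,1]]); return K,np.array(c["dist_coeffs"]),np.array(c["T"])
def ray(n,px):
    K,d,T=info(n); u=cv2.undistortPoints(np.array(px,float).reshape(-1,1,2),K,d)[:,0]
    v=np.c_[u[:,0],-u[:,1],-np.ones(len(u))]@T[:3,:3].T
    return T[:3,3],v
def plane(n,px,z):
    o,v=ray(n,px); return o+v*((z-o[2])/v[:,2])[:,None]
def proj(n,P):
    K,d,T=info(n); R=T[:3,:3]@np.diag([1,-1,-1]); t=-R.T@T[:3,3]
    return cv2.projectPoints(np.array(P,float).reshape(-1,1,3),cv2.Rodrigues(R.T)[0],t,K,d)[0][:,0]
def grab(n,name):
    im=np.ascontiguousarray(manip.grab_frame(n)[:,:,::-1]); cv2.imwrite(f"pics/{name}.png",im); return im
def blobs(mask,amin=30):
    k,l,s,c=cv2.connectedComponentsWithStats(mask.astype(np.uint8)); return [(s[i],c[i],l==i) for i in range(1,k) if s[i][4]>=amin]
def rect(n,m,z):
    ys,xs=np.nonzero(m); P=plane(n,np.c_[xs,ys],z)[:,:2]
    (c,s,a)=cv2.minAreaRect((P*1000).astype(np.float32)); b=cv2.boxPoints((c,s,a))
    e=max((b[1]-b[0],b[2]-b[1]),key=np.linalg.norm); return np.round(c,1),np.round(sorted(s),1),round(float(np.degrees(np.arctan2(e[1],e[0]))),1),np.round(P.mean(0)*1000,1)
E
python3 - <<'E'
from h import *
im=cv2.imread("pics/top0.png"); hsv=cv2.cvtColor(im,cv2.COLOR_BGR2HSV); H,S,V=cv2.split(hsv)
roi=np.zeros(H.shape,bool); roi[152:360,90:600]=1
red=((H<6)|(H>174))&(S>140)&roi
for nm,m,z in (("red",red,.016),("green",(H>50)&(H<85)&(S>100)&roi,.03),("wood/clay",(H>=6)&(H<25)&(S>80)&roi,.012),("black",(V<50)&roi,.0)):
    for s,c,mm in blobs(m,40): print(nm,s,np.round(c,1),rect("top",mm,z))
a=cv2.resize(im[215:345,290:420],None,fx=4,fy=4,interpolation=2); a=a
b=cv2.resize(im[225:355,415:515],None,fx=2.5,fy=2.5)
cv2.imwrite("pics/crop1.png",a)
s0=cv2.imread("pics/side0.png"); cv2.imwrite("pics/crop2.png",cv2.resize(s0[130:480,210:480],None,fx=1.7,fy=1.7,interpolation=2))
E
```

```text
red [329 225  19  21 137] [338.3 235.8] (array([673.8,  28.4]), array([19.2, 73.7]), 39.6, array([671.8,  26.8]))
red [136 288  20  33 309] [145.8 306. ] (array([467.3, 596. ]), array([39.7, 96.1]), -22.3, array([459.1, 599.6]))
green [406 195  40  38 974] [423.  212.9] (array([ 737.4, -237.1]), array([114.5, 119.2]), 87.8, array([ 739.8, -229.4]))
green [ 208  263   63   73 3335] [239.5 298.5] (array([480.8, 318.1]), array([181.5, 210.8]), -16.1, array([481.9, 317.6]))
wood/clay [320 200  31   6 184] [335.2 202.5] (array([776.4,  35.5]), array([15.8, 91.6]), -89.9, array([776.4,  35.1]))
wood/clay [369 232  23  53 386] [380.3 266.5] (array([605.5, -96.1]), array([ 65.8, 157.9]), -0.2, array([579.3, -97.7]))
wood/clay [337 303  20  20 268] [345.6 312.2] (array([443.3,   5.6]), array([54.2, 55.9]), 44.7, array([443.5,   7.5]))
```

View pics/crop1.png

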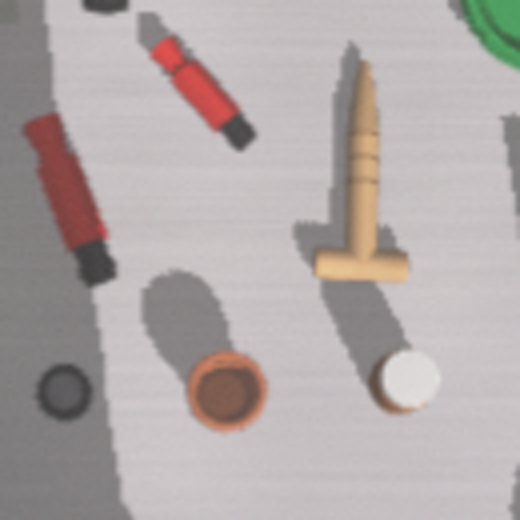

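View pics/crop2.png

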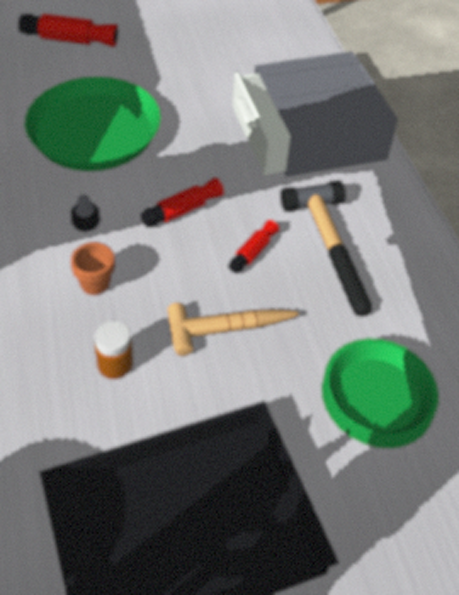

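Nozzle candidates in the top view: (149,303) is the largest, (308,265) the middle and (340,238) the small one. The 130 mm one looks like (308,265), since the small sleeve is only about 19 mm wide and the big one about 40 mm. I'll confirm with lengths, and get finer poses for everything.

```bash
python3 - <<'E'
from h import *
im=cv2.imread("pics/top0.png"); hsv=cv2.cvtColor(im,cv2.COLOR_BGR2HSV); H,S,V=cv2.split(hsv)
R=lambda x0,x1,y0,y1:(lambda m:(m.__setitem__((slice(y0,y1),slice(x0,x1)),1),m.astype(bool))[1])(np.zeros(H.shape,np.uint8))
for nm,r in (("big",R(120,175,265,340)),("mid",R(293,323,238,290)),("small",R(325,358,220,254))):
    red=((H<8)|(H>172))&(S>90)&r; blk=(V<75)&(S<90)&r
    for k,m in (("red",red),("blk",blk),("all",red|blk)):
        b=max(blobs(m,5),key=lambda q:q[0][4],default=None)
        if b: print(nm,k,b[0][4],rect("top",b[2],.016))
print("tray V", V[280:310,450:470].mean(), V[296,415:510:3])
t=(V<70)&R(415,512,235,355); b=max(blobs(t),key=lambda q:q[0][4]); print("tray",b[0],rect("top",b[2],.036))
cn=cv2.findContours(b[2].astype(np.uint8),0,2)[0][0]; print(plane("top",cv2.approxPolyDP(cn,6,True)[:,0],.036)[:,:2].round(3).tolist())
def circ(nm,m,z):
    b=max(blobs(m,10),key=lambda q:q[0][4]); c=cv2.findContours(b[2].astype(np.uint8),0,1)[0][0][:,0]
    e=cv2.fitEllipse(c); P=plane("top",[e[0]],z)[0]; print(nm,b[0],np.round(e[0],1),np.round(e[1],1),P.round(4), "centroid",plane("top",[b[1]],z)[0].round(4))
circ("pot",(H>=3)&(H<25)&(S>80)&R(330,362,298,330),.046)
circ("jarlid",(V>200)&(S<25)&R(380,404,298,322),.063)
circ("conn",(V<95)&R(295,318,300,325),.02)
g=(H>50)&(H<85)&(S>100)&(V>20); g2=cv2.morphologyEx((g&R(190,290,250,345)).astype(np.uint8),cv2.MORPH_CLOSE,np.ones((5,5)))
circ("saucer",g2>0,.03)
print(V[313,296:318],S[313,296:318]); print(V[310,380:404])
print(V[300,195:215],S[300,195:215],H[300,195:215]); 
print("dibber bar/tip",plane("top",[[290+362/4,215+266/4],[290+366/4,215+62/4],[290+316/4,215+263/4],[290+409/4,215+268/4]],.012).round(4).tolist())
print("mid nozzle ends",plane("top",[[300.5,245.5],[314.5,285]],.016).round(4).tolist())
E
```

```text
big red 671 (array([485.4, 586.8]), array([ 47.6, 141.9]), -23.3, array([481.3, 588.6]))
big blk 154 (array([402. , 623.7]), array([37.1, 39.2]), -20.2, array([402.1, 623. ]))
big all 825 (array([467.2, 594.6]), array([ 47.6, 181.5]), -23.3, array([466.6, 595. ]))
mid red 294 (array([598.2, 126.7]), array([ 30.7, 100.8]), 23.6, array([595.8, 124.3]))
mid blk 52 (array([537.3, 102.8]), array([18.7, 26.3]), 18.3, array([537.3, 103.5]))
mid all 346 (array([585.5, 121.1]), array([ 30.7, 128.4]), 23.6, array([587. , 121.2]))
small red 190 (array([673.5,  28.6]), array([23.7, 77.2]), 44.0, array([672.3,  26.9]))
small all 190 (array([673.5,  28.6]), array([23.7, 77.2]), 44.0, array([672.3,  26.9]))
tray V 56.60166666666667 [200 201 200 137 131  94  66  67  68  66  64  62  64  60  54  51  54  54
  54  53  58  54  59  59  56  50  74 201 201 202 203 203]
tray [ 426  250   74   93 5336] (array([ 489.3, -335.1]), array([188. , 258.3]), 6.8, array([ 487.3, -335.1]))
[[0.625, -0.41], [0.597, -0.231], [0.354, -0.261], [0.38, -0.442]]
pot [337 303  20  20 268] [346.2 312.2] [18.4 19.1] [0.4408 0.00
[... 372 characters left out ...]
  0.03  ]
[128 127 116  90  71  77  89  92  94  95  96  97  95  93  82  72  86 115
 130 137 174 196] [ 6  4  4  8 11  0  9  6  8  3  5  5  3  3  3  7  9  7  6  7  6  7]
[166 137 104  96 115 152 215 219 218 219 220 220 219 219 220 220 220 219
 221 223 206 201 201 201]
[127 130 129 128 128 122 112  96  88  92  90  90  90 108 108 108 106 108
 107 109] [  4   8   6   4   4  21  68  85  96  91  93  93  93 102 106 106 106 106
 105 105] [165 165 170 165   0  66  66  66  65  65  67  66  66  66  66  65  65  66
  67  66]
dibber bar/tip [[0.534, -0.0973, 0.012], [0.689, -0.1042, 0.012], [0.5363, -0.0631, 0.012], [0.5324, -0.1324, 0.012]]
mid nozzle ends [[0.642, 0.1402, 0.016], [0.5233, 0.0987, 0.016]]
```

The lengths confirm it. The mid one at (308,265) measures 128 x 31 mm, so it is the 130 mm nozzle, against about 181 mm for the big one and about 100 mm for the small one. Next I'll refine the jar, saucer and dibber and plan the first move.

```bash
cat >> h.py <<'E'
def go(x,y,z,a,s=None):
    "shift (units of .4 m, tool axes) and wz (units of 60 deg) from pose now to tool at x,y,z pointing down with tool x at yaw a"
    s=s or manip.observe(); R=np.array(s["tool_rot"]); d=R.T@(np.array([x,y,z])-s["ee_pos"])/.4
    c,n=np.cos(np.radians(a)),np.sin(np.radians(a)); G=np.array([[c,n,0],[n,-c,0],[0,0,-1]])
    w=np.degrees(cv2.Rodrigues(R.T@G)[0][:,0])/60
    print("xyz",d.round(4),"w",w.round(4),"yaw now",round(float(np.degrees(np.arctan2(R[1,0],R[0,0]))),2),"t",s["t"])
E
python3 - <<'E'
from h import *
im=cv2.imread("pics/top0.png"); hsv=cv2.cvtColor(im,cv2.COLOR_BGR2HSV); H,S,V=cv2.split(hsv)
def cc(nm,m,z):
    b=max(blobs(m,10),key=lambda q:q[0][4]); c=cv2.findContours(b[2].astype(np.uint8),0,1)[0][0][:,0]
    e=cv2.fitEllipse(c); print(nm,b[0],plane("top",[e[0]],z)[0].round(4),np.round(e[1],1))
w=np.zeros(H.shape,bool); w[250:345,190:290]=1; cc("saucer",cv2.morphologyEx(((S>50)&(H>50)&(H<90)&w).astype(np.uint8),3,np.ones((5,5)))>0,.027)
w[:]=0; w[298:322,380:404]=1; cc("jar",(V>211)&(S<25)&w,.063)
w[:]=0; w[228:274,365:395]=1; ys,xs=np.nonzero((H>=6)&(H<25)&(S>80)&w); P=plane("top",np.c_[xs,ys],.012)[:,:2].astype(np.float32)
l=cv2.fitLine(P,2,0,.01,.01)[:,0]; print("dibber stem",l,np.degrees(np.arctan2(l[1],l[0])))
go(.575,-.098,.10,-2.5)
E
```

```text
saucer [ 201  263   74   74 4329] [0.4792 0.323  0.027 ] [72.7 74. ]
jar [386 303  14  14 146] [ 0.4478 -0.1235  0.063 ] [12.6 13.1]
dibber stem [ 0.9990065  -0.04456476  0.6131921  -0.09970313] -2.5542188
xyz [ 1.2925 -0.8855  0.2608] w [-0.0013  0.0004  0.3403] yaw now 17.92 t 0.1
```

>>> apply_moves(steps=[{"x": 0.95, "y": -0.65, "z": 0, "wz": 0.34, "fingers": 0.65}, {"x": 0.95, "y": -0.65, "z": 0, "wz": 0.34, "fingers": 0.65}, {"x": 0.95, "y": -0.65, "z": 0, "wz": 0.34, "fingers": 0.65}, {"x": 0.95, "y": -0.65, "z": 0, "wz": 0.34, "fingers": 0.65}, {"x": 0.95, "y": -0.65, "z": 0, "wz": 0.34, "fingers": 0.65}, {"x": 0.95, "y": -0.65, "z": 0, "wz": 0.34, "fingers": 0.65}, {"x": 0.95, "y": -0.65, "z": 0, "wz": 0.34, "fingers": 0.65}, {"x": 0.95, "y": -0.65, "z": 0, "wz": 0.34, "fingers": 0.65}, {"x": 0.95, "y": -0.65, "z": 0, "wz": 0.34, "fingers": 0.65}, {"x": 0.95, "y": -0.65, "z": 0, "wz": 0.34, "fingers": 0.65}, {"x": 0.95, "y": -0.65, "z": 0, "wz": 0.34, "fingers": 0.65}, {"x": 0.95, "y": -0.65, "z": 0, "wz": 0.34, "fingers": 0.65}])

```text
invalid input at $.steps[0]: expected keys x, y, z, wx, wy, wz, fingers
```

```bash
python3 - <<'E'
from h import *
go(.575,-.098,.004,-2.5)
E
```

```text
xyz [ 1.2925 -0.8852  0.5008] w [-0.0013  0.0004  0.3403] yaw now 17.92 t 0.1
```

All seven keys are required in every row.

>>> apply_moves(steps=[{"x": 0.95, "y": -0.65, "z": 0, "wx": 0, "wy": 0, "wz": 0.34, "fingers": 0.65}, {"x": 0.95, "y": -0.65, "z": 0, "wx": 0, "wy": 0, "wz": 0.34, "fingers": 0.65}, {"x": 0.95, "y": -0.65, "z": 0, "wx": 0, "wy": 0, "wz": 0.34, "fingers": 0.65}, {"x": 0.95, "y": -0.65, "z": 0, "wx": 0, "wy": 0, "wz": 0.34, "fingers": 0.65}, {"x": 0.95, "y": -0.65, "z": 0, "wx": 0, "wy": 0, "wz": 0.34, "fingers": 0.65}, {"x": 0.95, "y": -0.65, "z": 0, "wx": 0, "wy": 0, "wz": 0.34, "fingers": 0.65}, {"x": 0.95, "y": -0.65, "z": 0, "wx": 0, "wy": 0, "wz": 0.34, "fingers": 0.65}, {"x": 0.95, "y": -0.65, "z": 0, "wx": 0, "wy": 0, "wz": 0.34, "fingers": 0.65}, {"x": 0.95, "y": -0.65, "z": 0, "wx": 0, "wy": 0, "wz": 0.34, "fingers": 0.65}, {"x": 0.95, "y": -0.65, "z": 0, "wx": 0, "wy": 0, "wz": 0.34, "fingers": 0.65}, {"x": 0.95, "y": -0.65, "z": 0, "wx": 0, "wy": 0, "wz": 0.34, "fingers": 0.65}, {"x": 0.95, "y": -0.65, "z": 0, "wx": 0, "wy": 0, "wz": 0.34, "fingers": 0.65}])

```text
t: 1.3
ee_pos: [0.473, -0.2314, 0.2043]
tool_rot: [[0.999, -0.044, -0.001], [-0.044, -0.999, -0.0], [-0.001, 0.0, -1.0]]
force: [-0.1, -1.6, 0.6]
width: 0.0561
grip_force: 0.0
```

```bash
python3 - <<'E'
from h import *
go(.575,-.098,.004,-2.5); s=manip.observe(); print(s["ee_pos"],s["width"],s["dq"].round(1))
E
```

```text
xyz [ 0.2406 -0.3446  0.5003] w [ 0.0005  0.0011 -0.0004] yaw now -2.52 t 1.3
[ 0.47302244 -0.23138814  0.20429443] 0.056095235106260806 [ 1.3 -0.3  0.9  0.2  0.1  0.  -0.1]
```

>>> apply_moves(steps=[{"x": 0.24, "y": -0.345, "z": 0.1, "wx": 0, "wy": 0, "wz": 0, "fingers": 0.65}, {"x": 0.24, "y": -0.345, "z": 0.1, "wx": 0, "wy": 0, "wz": 0, "fingers": 0.65}, {"x": 0.24, "y": -0.345, "z": 0.1, "wx": 0, "wy": 0, "wz": 0, "fingers": 0.65}, {"x": 0.24, "y": -0.345, "z": 0.15, "wx": 0, "wy": 0, "wz": 0, "fingers": 0.65}, {"x": 0.24, "y": -0.345, "z": 0.2, "wx": 0, "wy": 0, "wz": 0, "fingers": 0.65}, {"x": 0.24, "y": -0.345, "z": 0.27, "wx": 0, "wy": 0, "wz": 0, "fingers": 0.65}, {"x": 0.24, "y": -0.345, "z": 0.35, "wx": 0, "wy": 0, "wz": 0, "fingers": 0.65}, {"x": 0.24, "y": -0.345, "z": 0.42, "wx": 0, "wy": 0, "wz": 0, "fingers": 0.65}, {"x": 0.24, "y": -0.345, "z": 0.46, "wx": 0, "wy": 0, "wz": 0, "fingers": 0.65}, {"x": 0.24, "y": -0.345, "z": 0.49, "wx": 0, "wy": 0, "wz": 0, "fingers": 0.65}, {"x": 0.24, "y": -0.345, "z": 0.5, "wx": 0, "wy": 0, "wz": 0, "fingers": 0.65}, {"x": 0.24, "y": -0.345, "z": 0.5, "wx": 0, "wy": 0, "wz": 0, "fingers": 0.65}], force=40)

```text
t: 2.5
ee_pos: [0.5755, -0.0977, 0.0045]
tool_rot: [[0.999, -0.045, -0.0], [-0.045, -0.999, -0.0], [-0.0, 0.0, -1.0]]
force: [-0.5, 0.6, -0.5]
width: 0.0556
grip_force: 0.0
```

>>> apply_moves(steps=[{"x": 0, "y": 0, "z": 0, "wx": 0, "wy": 0, "wz": 0, "fingers": 0.1}, {"x": 0, "y": 0, "z": 0, "wx": 0, "wy": 0, "wz": 0, "fingers": 0.1}, {"x": 0, "y": 0, "z": 0, "wx": 0, "wy": 0, "wz": 0, "fingers": 0.1}, {"x": 0, "y": 0, "z": 0, "wx": 0, "wy": 0, "wz": 0, "fingers": 0.1}, {"x": 0, "y": 0, "z": 0, "wx": 0, "wy": 0, "wz": 0, "fingers": 0.1}, {"x": 0, "y": 0, "z": 0, "wx": 0, "wy": 0, "wz": 0, "fingers": 0.1}, {"x": 0, "y": 0, "z": 0, "wx": 0, "wy": 0, "wz": 0, "fingers": 0.1}, {"x": 0, "y": 0, "z": 0, "wx": 0, "wy": 0, "wz": 0, "fingers": 0.1}], force=40)

```text
t: 3.3
ee_pos: [0.5758, -0.0967, 0.0046]
tool_rot: [[0.999, -0.043, -0.0], [-0.043, -0.999, -0.0], [-0.0, 0.0, -1.0]]
force: [-0.5, -0.2, 0.8]
width: 0.0083
grip_force: 0.0
```

The fingers closed on nothing, so I'll look.

```bash
python3 - <<'E'
from h import *
s=grab("side","s1"); t=grab("top","t1")
print(proj("side",[manip.observe()["ee_pos"]]),proj("top",[manip.observe()["ee_pos"]]))
a=cv2.resize(s[240:380,240:420],None,fx=3,fy=3); b=cv2.resize(t[215:325,300:430],None,fx=2,fy=3.818)
cv2.imwrite("pics/c3.png",np.hstack([a,b]))
E
```

```text
[[332.3241594  323.64434141]] [[379.66334256 267.95745706]]
```

View pics/c3.png

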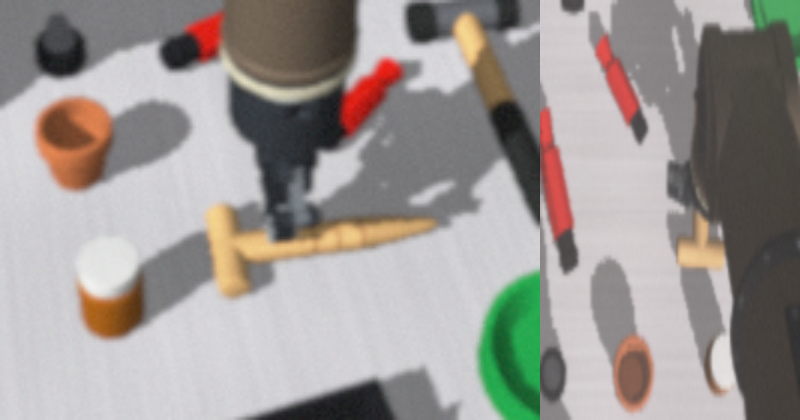

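```bash
python3 - <<'E'
from h import *
print("bar c, tip, origin in side:",proj("side",[[.534,-.0973,.012],[.689,-.1042,.012],[.575,-.098,.012]]).round(1).tolist())
for n in("side0","s1"):
    im=cv2.imread(f"pics/{n}.png"); H,S,V=cv2.split(cv2.cvtColor(im,cv2.COLOR_BGR2HSV))
    w=np.zeros(H.shape,bool); w[295:350,300:400]=1
    for b in blobs((H>=6)&(H<25)&(S>70)&w,30):
        r=rect("side",b[2],.012); print(n,b[0],b[1].round(1),r)
a=cv2.imread("pics/side0.png")[290:350,295:395]; b=cv2.imread("pics/s1.png")[290:350,295:395]
cv2.imwrite("pics/c4.png",cv2.resize(np.hstack([a,b]),None,fx=4,fy=4,interpolation=cv2.INTER_NEAREST))
E
```

```text
bar c, tip, origin in side: [[313.6, 325.1], [383.3, 315.9], [332.2, 322.2]]
side0 [309 308  76  31 887] [336.9 320.3] (array([ 602.6, -110.3]), array([ 77.9, 166. ]), -16.1, array([586.4, -95. ]))
s1 [309 308  77  31 842] [337.3 320.4] (array([604.6, -79.9]), array([ 77.4, 168.6]), 10.6, array([587.2, -95.6]))
```

View pics/c4.png

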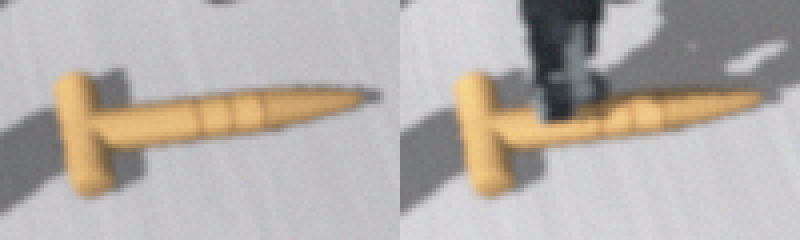

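The side crop shows the fingertips ending on top of the stem, at about (331,320). They don't reach below it, so the finger ends seem higher than expected. I'll lift straight up and compare the tip pixels with the projected TCP.

>>> apply_moves(steps=[{"x": 0, "y": 0, "z": -0.1, "wx": 0, "wy": 0, "wz": 0, "fingers": 0.1}, {"x": 0, "y": 0, "z": -0.2, "wx": 0, "wy": 0, "wz": 0, "fingers": 0.1}, {"x": 0, "y": 0, "z": -0.2, "wx": 0, "wy": 0, "wz": 0, "fingers": 0.1}, {"x": 0, "y": 0, "z": -0.2, "wx": 0, "wy": 0, "wz": 0, "fingers": 0.1}])

```text
t: 3.8
ee_pos: [0.5764, -0.0968, 0.0855]
tool_rot: [[0.999, -0.043, 0.002], [-0.043, -0.999, -0.0], [0.002, 0.0, -1.0]]
force: [0.1, -1.8, -0.3]
width: 0.0086
grip_force: 0.0
```

```bash
python3 - <<'E'
from h import *
s=grab("side","s2"); o=manip.observe(); e=o["ee_pos"]; print(e,o["width"],o["force"])
for dz in (0,.02): print(dz,proj("side",[e+[0,0,dz],e+[0,.004,dz],e+[0,-.019,dz]]).round(1).tolist())
p=proj("side",[e])[0]; x,y=int(p[0]),int(p[1]); c=s[y-60:y+60,x-70:x+70].copy()
c=cv2.resize(c,None,fx=5,fy=5,interpolation=cv2.INTER_NEAREST); cv2.drawMarker(c,(int((p[0]-x+70)*5),int((p[1]-y+60)*5)),(0,0,255),0,30,2); cv2.imwrite("pics/c5.png",c); print(x-70,y-60)
E
```

```text
[ 0.57549472 -0.09672726  0.08434586] 0.008497326389521142 [ 0.12525863  0.15888264 -0.82646944]
0 [[333.3, 300.9], [332.9, 299.4], [335.5, 308.2]]
0.02 [[333.7, 294.8], [333.2, 293.3], [335.8, 302.1]]
263 240
```

View pics/c5.png

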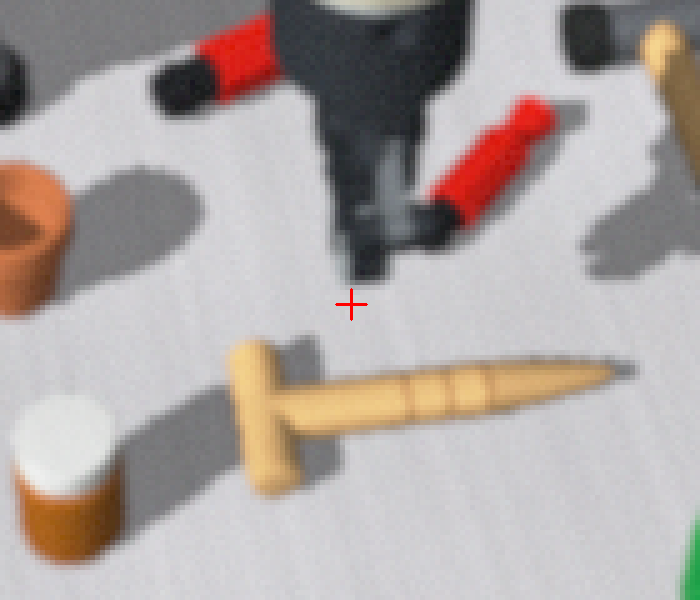

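Tip bottom is at about (337,296), but the TCP projects to (333,301), and to about (335,305) or lower for the near finger's face. So the real finger ends sit roughly 20–30 mm above the reported TCP. I'll find the true offset by touching bare surface beside the dibber with the fingers nearly shut.

>>> apply_moves(steps=[{"x": 0, "y": -0.15, "z": 0, "wx": 0, "wy": 0, "wz": 0, "fingers": 0.1}, {"x": 0, "y": -0.15, "z": 0, "wx": 0, "wy": 0, "wz": 0, "fingers": 0.1}, {"x": 0, "y": -0.15, "z": 0.1, "wx": 0, "wy": 0, "wz": 0, "fingers": 0.1}, {"x": 0, "y": -0.15, "z": 0.18, "wx": 0, "wy": 0, "wz": 0, "fingers": 0.1}, {"x": 0, "y": -0.15, "z": 0.2, "wx": 0, "wy": 0, "wz": 0, "fingers": 0.1}, {"x": 0, "y": -0.15, "z": 0.215, "wx": 0, "wy": 0, "wz": 0, "fingers": 0.1}, {"x": 0, "y": -0.15, "z": 0.225, "wx": 0, "wy": 0, "wz": 0, "fingers": 0.1}, {"x": 0, "y": -0.15, "z": 0.23, "wx": 0, "wy": 0, "wz": 0, "fingers": 0.1}, {"x": 0, "y": -0.15, "z": 0.23, "wx": 0, "wy": 0, "wz": 0, "fingers": 0.1}])

```text
t: 4.75
ee_pos: [0.579, -0.0368, -0.0067]
tool_rot: [[0.999, -0.044, 0.001], [-0.044, -0.999, -0.0], [0.001, -0.0, -1.0]]
force: [-0.5, -1.1, 0.7]
width: 0.0085
grip_force: 0.0
```

```bash
python3 - <<'E'
from h import *
s=grab("side","s3"); o=manip.observe(); e=o["ee_pos"]; print(e,o["width"],o["force"])
p=proj("side",[e])[0]; x,y=int(p[0]),int(p[1]); c=s[y-40:y+40,x-50:x+60].copy()
cv2.imwrite("pics/c6.png",cv2.resize(c,None,fx=6,fy=6,interpolation=2)); print(p,x-50,y-40, proj("side",[e*[1,1,0],e*[1,1,0]+[0,-.015,0]]))
E
```

```text
[ 0.57895085 -0.03683438 -0.00659148] 0.008573913347794811 [-0.05221508  0.58049912 -0.59070165]
[327.58732294 304.98497066] 277 264 [[327.6540035  303.20451062]
 [329.1155144  308.41130239]]
```

View pics/c6.png

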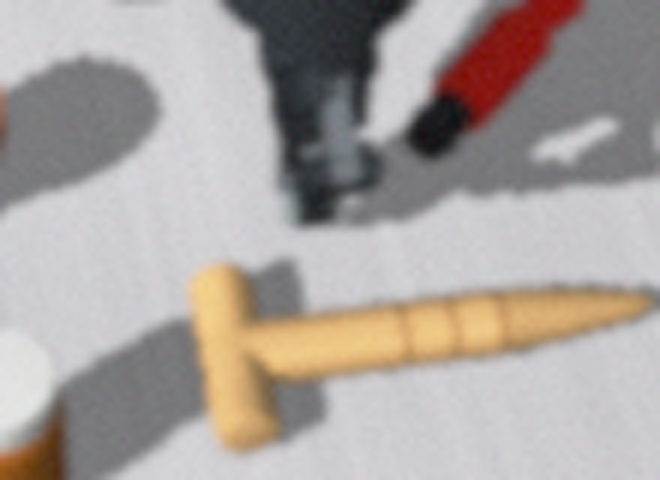

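>>> apply_moves(steps=[{"x": 0, "y": 0, "z": 0.006, "wx": 0, "wy": 0, "wz": 0, "fingers": 0.1}, {"x": 0, "y": 0, "z": 0.012, "wx": 0, "wy": 0, "wz": 0, "fingers": 0.1}, {"x": 0, "y": 0, "z": 0.012, "wx": 0, "wy": 0, "wz": 0, "fingers": 0.1}])

```text
t: 5.1
ee_pos: [0.5782, -0.0368, -0.0123]
tool_rot: [[0.999, -0.043, -0.0], [-0.043, -0.999, -0.0], [-0.0, 0.0, -1.0]]
force: [-0.4, -0.4, 0.2]
width: 0.0081
grip_force: 0.0
```

>>> apply_moves(steps=[{"x": 0, "y": 0, "z": 0.005, "wx": 0, "wy": 0, "wz": 0, "fingers": 0.1}, {"x": 0, "y": 0, "z": 0.01, "wx": 0, "wy": 0, "wz": 0, "fingers": 0.1}, {"x": 0, "y": 0, "z": 0.01, "wx": 0, "wy": 0, "wz": 0, "fingers": 0.1}])

```text
t: 5.4
ee_pos: [0.5781, -0.0367, -0.0165]
tool_rot: [[0.999, -0.043, -0.001], [-0.043, -0.999, -0.0], [-0.001, 0.0, -1.0]]
force: [0.4, -0.9, -1.2]
width: 0.0085
grip_force: 0.0
```

>>> apply_moves(steps=[{"x": 0, "y": 0, "z": 0.005, "wx": 0, "wy": 0, "wz": 0, "fingers": 0.1}, {"x": 0, "y": 0, "z": 0.005, "wx": 0, "wy": 0, "wz": 0, "fingers": 0.1}])

```text
t: 5.6
ee_pos: [0.5782, -0.0368, -0.0185]
tool_rot: [[0.999, -0.043, -0.0], [-0.043, -0.999, -0.0], [-0.0, 0.0, -1.0]]
force: [0.9, 0.2, -0.1]
width: 0.0091
grip_force: 0.0
```

>>> apply_moves(steps=[{"x": 0, "y": 0, "z": 0.005, "wx": 0, "wy": 0, "wz": 0, "fingers": 0.1}, {"x": 0, "y": 0, "z": 0.005, "wx": 0, "wy": 0, "wz": 0, "fingers": 0.1}])

```text
t: 5.8
ee_pos: [0.5782, -0.0367, -0.0204]
tool_rot: [[0.999, -0.043, -0.0], [-0.043, -0.999, 0.0], [-0.0, 0.0, -1.0]]
force: [-0.2, -0.3, -0.7]
width: 0.0085
grip_force: 0.0
```

>>> apply_moves(steps=[{"x": 0, "y": 0, "z": 0.005, "wx": 0, "wy": 0, "wz": 0, "fingers": 0.1}, {"x": 0, "y": 0, "z": 0.005, "wx": 0, "wy": 0, "wz": 0, "fingers": 0.1}])

```text
t: 6.0
ee_pos: [0.5782, -0.0368, -0.0224]
tool_rot: [[0.999, -0.043, -0.0], [-0.043, -0.999, -0.0], [-0.0, 0.0, -1.0]]
force: [-0.1, -0.5, 0.8]
width: 0.0084
grip_force: 0.0
```

>>> apply_moves(steps=[{"x": 0, "y": 0, "z": 0.005, "wx": 0, "wy": 0, "wz": 0, "fingers": 0.1}, {"x": 0, "y": 0, "z": 0.005, "wx": 0, "wy": 0, "wz": 0, "fingers": 0.1}])

```text
t: 6.2
ee_pos: [0.5782, -0.0368, -0.0244]
tool_rot: [[0.999, -0.043, -0.0], [-0.043, -0.999, -0.0], [-0.0, 0.0, -1.0]]
force: [0.4, -0.3, 0.2]
width: 0.0086
grip_force: 0.0
```

>>> apply_moves(steps=[{"x": 0, "y": 0, "z": 0.005, "wx": 0, "wy": 0, "wz": 0, "fingers": 0.1}, {"x": 0, "y": 0, "z": 0.005, "wx": 0, "wy": 0, "wz": 0, "fingers": 0.1}])

```text
t: 6.4
ee_pos: [0.5785, -0.0367, -0.0262]
tool_rot: [[0.999, -0.043, 0.0], [-0.043, -0.999, -0.0], [0.0, 0.0, -1.0]]
force: [-0.2, 0.5, -0.2]
width: 0.0085
grip_force: 0.0
```

```bash
python3 - <<'E'
from h import *
s=grab("side","s4"); o=manip.observe(); e=o["ee_pos"]; print(e,o["force"])
x,y=277,264; c=s[y:y+80,x:x+110]
cv2.imwrite("pics/c7.png",cv2.resize(c,None,fx=6,fy=6,interpolation=2)); print(proj("side",[e*[1,1,0],e*[1,1,0]+[0,-.015,0]]))
E
```

```text
[ 0.57845025 -0.03675879 -0.02622316] [0.11630898 0.23249625 0.57421192]
[[327.43268966 303.21363621]
 [328.89205044 308.42064465]]
```

View pics/c7.png

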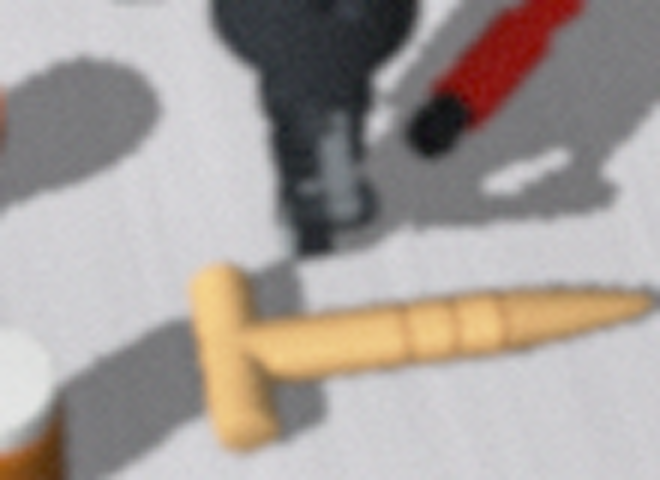

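The tip is now at about (329,306), nearly at the surface and its shadow. I'll go on in small steps.

>>> apply_moves(steps=[{"x": 0, "y": 0, "z": 0.004, "wx": 0, "wy": 0, "wz": 0, "fingers": 0.1}, {"x": 0, "y": 0, "z": 0.004, "wx": 0, "wy": 0, "wz": 0, "fingers": 0.1}])

```text
t: 6.65
ee_pos: [0.5785, -0.0368, -0.0263]
tool_rot: [[0.999, -0.043, 0.0], [-0.043, -0.999, -0.0], [0.0, 0.0, -1.0]]
force: [-7.7, 0.1, 20.3]
width: 0.0092
grip_force: 9.9
```

>>> apply_moves(steps=[{"x": 0, "y": 0, "z": 0.004, "wx": 0, "wy": 0, "wz": 0, "fingers": 0.1}, {"x": 0, "y": 0, "z": 0.004, "wx": 0, "wy": 0, "wz": 0, "fingers": 0.1}])

```text
t: 6.85
ee_pos: [0.5785, -0.0367, -0.0265]
tool_rot: [[0.999, -0.043, 0.001], [-0.043, -0.999, -0.0], [0.001, 0.0, -1.0]]
force: [-11.7, -0.0, 38.8]
width: 0.0085
grip_force: 19.5
```

>>> apply_moves(steps=[{"x": 0, "y": 0, "z": 0.004, "wx": 0, "wy": 0, "wz": 0, "fingers": 0.1}, {"x": 0, "y": 0, "z": 0.004, "wx": 0, "wy": 0, "wz": 0, "fingers": 0.1}])

```text
t: 7.05
ee_pos: [0.5786, -0.0368, -0.0266]
tool_rot: [[0.999, -0.043, 0.001], [-0.043, -0.999, -0.001], [0.001, 0.001, -1.0]]
force: [-18.2, -0.2, 58.0]
width: 0.0085
grip_force: 29.0
```

Contact. The force rose at reported z = −0.0263, so the real finger ends are 26 mm behind the reported TCP; laterally it agrees. I'll use tip z = ee z + 0.026 from here on, and go for the dibber again.

>>> apply_moves(steps=[{"x": 0, "y": 0, "z": -0.1, "wx": 0, "wy": 0, "wz": 0, "fingers": 0.1}, {"x": 0, "y": 0, "z": -0.2, "wx": 0, "wy": 0, "wz": 0, "fingers": 0.65}, {"x": -0.002, "y": 0.07, "z": -0.22, "wx": 0, "wy": 0, "wz": 0, "fingers": 0.65}, {"x": -0.002, "y": 0.154, "z": -0.22, "wx": 0, "wy": 0, "wz": 0, "fingers": 0.65}, {"x": -0.002, "y": 0.154, "z": -0.22, "wx": 0, "wy": 0, "wz": 0, "fingers": 0.65}, {"x": -0.002, "y": 0.154, "z": -0.22, "wx": 0, "wy": 0, "wz": 0, "fingers": 0.65}, {"x": -0.002, "y": 0.154, "z": -0.15, "wx": 0, "wy": 0, "wz": 0, "fingers": 0.65}, {"x": -0.002, "y": 0.154, "z": -0.09, "wx": 0, "wy": 0, "wz": 0, "fingers": 0.65}, {"x": -0.002, "y": 0.154, "z": -0.05, "wx": 0, "wy": 0, "wz": 0, "fingers": 0.65}, {"x": -0.002, "y": 0.154, "z": -0.03, "wx": 0, "wy": 0, "wz": 0, "fingers": 0.65}, {"x": -0.002, "y": 0.154, "z": -0.022, "wx": 0, "wy": 0, "wz": 0, "fingers": 0.65}, {"x": -0.002, "y": 0.154, "z": -0.022, "wx": 0, "wy": 0, "wz": 0, "fingers": 0.65}])

```text
t: 8.25
ee_pos: [0.575, -0.0976, -0.0222]
tool_rot: [[0.999, -0.043, -0.0], [-0.043, -0.999, 0.0], [-0.0, -0.0, -1.0]]
force: [0.1, -0.2, -0.0]
width: 0.0552
grip_force: 0.0
```

>>> apply_moves(steps=[{"x": 0, "y": 0, "z": 0, "wx": 0, "wy": 0, "wz": 0, "fingers": 0.1}, {"x": 0, "y": 0, "z": 0, "wx": 0, "wy": 0, "wz": 0, "fingers": 0.1}, {"x": 0, "y": 0, "z": 0, "wx": 0, "wy": 0, "wz": 0, "fingers": 0.1}, {"x": 0, "y": 0, "z": 0, "wx": 0, "wy": 0, "wz": 0, "fingers": 0.1}, {"x": 0, "y": 0, "z": 0, "wx": 0, "wy": 0, "wz": 0, "fingers": 0.1}, {"x": 0, "y": 0, "z": 0, "wx": 0, "wy": 0, "wz": 0, "fingers": 0.1}, {"x": 0, "y": 0, "z": 0, "wx": 0, "wy": 0, "wz": 0, "fingers": 0.1}])

```text
t: 8.95
ee_pos: [0.5757, -0.0981, -0.0211]
tool_rot: [[0.999, -0.043, 0.002], [-0.043, -0.999, -0.0], [0.002, -0.0, -1.0]]
force: [-2.0, 0.5, 6.3]
width: 0.0223
grip_force: 39.0
```

Gripped (22.3 mm, 39 N). Next: lift and carry to over the tray.

>>> apply_moves(steps=[{"x": 0, "y": 0, "z": -0.08, "wx": 0, "wy": 0, "wz": 0, "fingers": 0.1}, {"x": 0, "y": 0, "z": -0.18, "wx": 0, "wy": 0, "wz": 0, "fingers": 0.1}, {"x": 0, "y": 0, "z": -0.25, "wx": 0, "wy": 0, "wz": 0, "fingers": 0.1}, {"x": -0.05, "y": 0.1, "z": -0.28, "wx": 0, "wy": 0, "wz": -0.158, "fingers": 0.1}, {"x": -0.11, "y": 0.2, "z": -0.28, "wx": 0, "wy": 0, "wz": -0.158, "fingers": 0.1}, {"x": -0.17, "y": 0.3, "z": -0.28, "wx": 0, "wy": 0, "wz": -0.158, "fingers": 0.1}, {"x": -0.23, "y": 0.4, "z": -0.28, "wx": 0, "wy": 0, "wz": -0.158, "fingers": 0.1}, {"x": -0.283, "y": 0.5, "z": -0.28, "wx": 0, "wy": 0, "wz": -0.158, "fingers": 0.1}, {"x": -0.283, "y": 0.503, "z": -0.28, "wx": 0, "wy": 0, "wz": -0.158, "fingers": 0.1}, {"x": -0.283, "y": 0.503, "z": -0.28, "wx": 0, "wy": 0, "wz": -0.158, "fingers": 0.1}])

```text
t: 9.95
ee_pos: [0.4522, -0.2958, 0.09]
tool_rot: [[0.993, 0.118, 0.0], [0.118, -0.993, -0.001], [0.0, 0.001, -1.0]]
force: [0.9, 0.5, -1.6]
width: 0.0224
grip_force: 39.8
```

```bash
python3 - <<'E'
from h import *
go(.4537,-.294,-.0165,7); s=manip.observe(); print(s["ee_pos"],s["width"],s["grip_force"])
E
```

```text
xyz [ 0.0043 -0.0043  0.2664] w [ 0.0005 -0.0001 -0.0035] yaw now 6.79 t 9.95
[ 0.45218908 -0.29584802  0.09004858] 0.022361624100203054 39.831499457359314
```

>>> apply_moves(steps=[{"x": 0.004, "y": -0.004, "z": 0.1, "wx": 0, "wy": 0, "wz": 0, "fingers": 0.1}, {"x": 0.004, "y": -0.004, "z": 0.17, "wx": 0, "wy": 0, "wz": 0, "fingers": 0.1}, {"x": 0.004, "y": -0.004, "z": 0.22, "wx": 0, "wy": 0, "wz": 0, "fingers": 0.1}, {"x": 0.004, "y": -0.004, "z": 0.25, "wx": 0, "wy": 0, "wz": 0, "fingers": 0.1}, {"x": 0.004, "y": -0.004, "z": 0.26, "wx": 0, "wy": 0, "wz": 0, "fingers": 0.1}, {"x": 0.004, "y": -0.004, "z": 0.266, "wx": 0, "wy": 0, "wz": 0, "fingers": 0.1}, {"x": 0.004, "y": -0.004, "z": 0.266, "wx": 0, "wy": 0, "wz": 0, "fingers": 0.1}, {"x": 0.004, "y": -0.004, "z": 0.266, "wx": 0, "wy": 0, "wz": 0, "fingers": 0.1}])

```text
t: 10.75
ee_pos: [0.4552, -0.2928, -0.0157]
tool_rot: [[0.993, 0.122, 0.001], [0.122, -0.993, -0.001], [0.001, 0.001, -1.0]]
force: [0.9, 0.2, -1.8]
width: 0.0224
grip_force: 39.9
```

>>> apply_moves(steps=[{"x": 0, "y": 0, "z": 0, "wx": 0, "wy": 0, "wz": 0, "fingers": 0.4}, {"x": 0, "y": 0, "z": 0, "wx": 0, "wy": 0, "wz": 0, "fingers": 0.4}, {"x": 0, "y": 0, "z": 0, "wx": 0, "wy": 0, "wz": 0, "fingers": 0.4}, {"x": 0, "y": 0, "z": 0, "wx": 0, "wy": 0, "wz": 0, "fingers": 0.4}, {"x": 0, "y": 0, "z": -0.03, "wx": 0, "wy": 0, "wz": 0, "fingers": 0.4}, {"x": 0, "y": 0, "z": -0.1, "wx": 0, "wy": 0, "wz": 0, "fingers": 0.4}, {"x": 0, "y": 0, "z": -0.2, "wx": 0, "wy": 0, "wz": 0, "fingers": 0.4}, {"x": 0, "y": 0, "z": -0.3, "wx": 0, "wy": 0, "wz": 0, "fingers": 0.9}, {"x": 0, "y": 0, "z": -0.35, "wx": 0, "wy": 0, "wz": 0, "fingers": 0.9}, {"x": 0, "y": 0, "z": -0.35, "wx": 0, "wy": 0, "wz": 0, "fingers": 0.9}])

```text
t: 11.75
ee_pos: [0.4565, -0.2936, 0.1276]
tool_rot: [[0.993, 0.122, 0.006], [0.122, -0.993, -0.003], [0.005, 0.004, -1.0]]
force: [-0.7, -1.0, 0.1]
width: 0.0759
grip_force: 0.0
```

```bash
python3 - <<'E'
from h import *
go(.441,.009,.10,97); s=manip.observe(); print(s["ee_pos"],s["width"],s["joints"].round(0))
E
```

```text
xyz [ 0.0532 -0.7559  0.0662] w [ 7.0000e-03 -1.0000e-03 -1.5001e+00] yaw now 6.99 t 11.75
[ 0.45652168 -0.29361384  0.12757173] 0.07585149264836723 [ 35.  22. -10. 107.   5.  51. -61.]
```

>>> apply_moves(steps=[{"x": 0.027, "y": -0.38, "z": 0, "wx": 0, "wy": 0, "wz": -1.0, "fingers": 0.92}, {"x": 0.053, "y": -0.756, "z": 0.02, "wx": 0, "wy": 0, "wz": -1.0, "fingers": 0.92}, {"x": 0.053, "y": -0.756, "z": 0.04, "wx": 0, "wy": 0, "wz": -1.0, "fingers": 0.92}, {"x": 0.053, "y": -0.756, "z": 0.066, "wx": 0, "wy": 0, "wz": -1.0, "fingers": 0.92}, {"x": 0.053, "y": -0.756, "z": 0.066, "wx": 0, "wy": 0, "wz": -1.0, "fingers": 0.92}, {"x": 0.053, "y": -0.756, "z": 0.066, "wx": 0, "wy": 0, "wz": -1.0, "fingers": 0.92}, {"x": 0.053, "y": -0.756, "z": 0.066, "wx": 0, "wy": 0, "wz": -1.0, "fingers": 0.92}, {"x": 0.053, "y": -0.756, "z": 0.066, "wx": 0, "wy": 0, "wz": -1.0, "fingers": 0.92}, {"x": 0.053, "y": -0.756, "z": 0.066, "wx": 0, "wy": 0, "wz": -1.0, "fingers": 0.92}])

```text
t: 12.65
ee_pos: [0.4384, 0.0092, 0.0967]
tool_rot: [[0.395, 0.918, -0.001], [0.918, -0.395, -0.0], [-0.001, -0.001, -1.0]]
force: [0.3, -0.2, 0.2]
width: 0.0784
grip_force: 0.0
```

```bash
python3 - <<'E'
from h import *
go(.441,.009,.005,97); s=manip.observe(); print(s["ee_pos"],s["width"],s["joints"].round(0))
E
```

```text
xyz [0.0022 0.0064 0.2293] w [-8.000e-04  5.000e-04 -5.049e-01] yaw now 66.71 t 12.65
[0.43836314 0.00922988 0.09673146] 0.07843659992687162 [ 17.  19. -30. 121.  13.  44. -45.]
```

>>> apply_moves(steps=[{"x": 0.002, "y": 0.006, "z": 0, "wx": 0, "wy": 0, "wz": -0.505, "fingers": 0.92}, {"x": 0.002, "y": 0.006, "z": 0, "wx": 0, "wy": 0, "wz": -0.505, "fingers": 0.92}, {"x": 0.002, "y": 0.006, "z": 0, "wx": 0, "wy": 0, "wz": -0.505, "fingers": 0.92}, {"x": 0.002, "y": 0.006, "z": 0.05, "wx": 0, "wy": 0, "wz": -0.505, "fingers": 0.92}, {"x": 0.002, "y": 0.006, "z": 0.1, "wx": 0, "wy": 0, "wz": -0.505, "fingers": 0.92}, {"x": 0.002, "y": 0.006, "z": 0.15, "wx": 0, "wy": 0, "wz": -0.505, "fingers": 0.92}, {"x": 0.002, "y": 0.006, "z": 0.19, "wx": 0, "wy": 0, "wz": -0.505, "fingers": 0.92}, {"x": 0.002, "y": 0.006, "z": 0.22, "wx": 0, "wy": 0, "wz": -0.505, "fingers": 0.92}, {"x": 0.002, "y": 0.006, "z": 0.229, "wx": 0, "wy": 0, "wz": -0.505, "fingers": 0.92}, {"x": 0.002, "y": 0.006, "z": 0.229, "wx": 0, "wy": 0, "wz": -0.505, "fingers": 0.92}])

```text
t: 13.65
ee_pos: [0.4411, 0.0093, 0.0052]
tool_rot: [[-0.125, 0.992, -0.001], [0.992, 0.125, -0.0], [-0.0, -0.001, -1.0]]
force: [0.0, 0.4, -0.3]
width: 0.0787
grip_force: 0.0
```

>>> apply_moves(steps=[{"x": 0, "y": 0, "z": 0, "wx": 0, "wy": 0, "wz": 0, "fingers": 0.5}, {"x": 0, "y": 0, "z": 0, "wx": 0, "wy": 0, "wz": 0, "fingers": 0.5}, {"x": 0, "y": 0, "z": 0, "wx": 0, "wy": 0, "wz": 0, "fingers": 0.5}, {"x": 0, "y": 0, "z": 0, "wx": 0, "wy": 0, "wz": 0, "fingers": 0.5}, {"x": 0, "y": 0, "z": 0, "wx": 0, "wy": 0, "wz": 0, "fingers": 0.5}], force=30)

```text
t: 14.15
ee_pos: [0.4419, 0.0098, 0.0064]
tool_rot: [[-0.126, 0.992, 0.002], [0.992, 0.126, -0.0], [-0.001, 0.002, -1.0]]
force: [-0.9, -0.9, 8.0]
width: 0.0577
grip_force: 30.5
```

```bash
python3 - <<'E'
from h import *
import math
t=np.array([.9925,.1219]); n=np.array([-.1219,.9925]); p=np.array([.489,-.335])-.060*t-.038*n
print(p); s=manip.observe(); go(p[0],p[1],s["ee_pos"][2]+.005,97); print(s["ee_pos"],s["width"],s["grip_force"])
E
```

```text
[ 0.4340822 -0.380029 ]
xyz [-0.9643 -0.1425 -0.012 ] w [0.0015 0.0007 0.0044] yaw now 97.26 t 14.15
[0.44187477 0.00981207 0.00642121] 0.05773101963331155 30.459888861514628
```

>>> apply_moves(steps=[{"x": 0, "y": 0, "z": -0.08, "wx": 0, "wy": 0, "wz": 0, "fingers": 0.5}, {"x": 0, "y": 0, "z": -0.18, "wx": 0, "wy": 0, "wz": 0, "fingers": 0.5}, {"x": 0, "y": 0, "z": -0.28, "wx": 0, "wy": 0, "wz": 0, "fingers": 0.5}, {"x": -0.08, "y": -0.01, "z": -0.3, "wx": 0, "wy": 0, "wz": 0, "fingers": 0.5}, {"x": -0.19, "y": -0.03, "z": -0.3, "wx": 0, "wy": 0, "wz": 0, "fingers": 0.5}, {"x": -0.3, "y": -0.045, "z": -0.3, "wx": 0, "wy": 0, "wz": 0, "fingers": 0.5}, {"x": -0.41, "y": -0.06, "z": -0.3, "wx": 0, "wy": 0, "wz": 0, "fingers": 0.5}, {"x": -0.52, "y": -0.08, "z": -0.3, "wx": 0, "wy": 0, "wz": 0, "fingers": 0.5}, {"x": -0.63, "y": -0.1, "z": -0.3, "wx": 0, "wy": 0, "wz": 0, "fingers": 0.5}, {"x": -0.74, "y": -0.11, "z": -0.3, "wx": 0, "wy": 0, "wz": 0, "fingers": 0.5}, {"x": -0.85, "y": -0.125, "z": -0.3, "wx": 0, "wy": 0, "wz": 0, "fingers": 0.5}, {"x": -0.95, "y": -0.14, "z": -0.3, "wx": 0, "wy": 0, "wz": 0, "fingers": 0.5}])

```text
t: 15.35
ee_pos: [0.4335, -0.3765, 0.1261]
tool_rot: [[-0.126, 0.992, 0.001], [0.992, 0.126, -0.001], [-0.001, 0.001, -1.0]]
force: [0.5, 0.7, -1.3]
width: 0.0574
grip_force: 33.0
```

>>> apply_moves(steps=[{"x": -0.014, "y": -0.003, "z": 0, "wx": 0, "wy": 0, "wz": 0, "fingers": 0.5}, {"x": -0.014, "y": -0.003, "z": 0, "wx": 0, "wy": 0, "wz": 0, "fingers": 0.5}, {"x": -0.014, "y": -0.003, "z": 0, "wx": 0, "wy": 0, "wz": 0, "fingers": 0.5}])

```text
t: 15.65
ee_pos: [0.4338, -0.3782, 0.1257]
tool_rot: [[-0.128, 0.992, 0.0], [0.992, 0.128, 0.001], [0.001, 0.0, -1.0]]
force: [-0.4, 0.5, -0.2]
width: 0.0575
grip_force: 33.0
```

```bash
python3 - <<'E'
from h import *
t=grab("top","t2"); grab("side","s5"); s=manip.observe(); go(.4341,-.380,.0105,97); print(s["ee_pos"],s["width"],s["grip_force"])
cv2.imwrite("pics/c8.png",cv2.resize(cv2.imread("pics/s5.png")[250:480,180:480],None,fx=2.5,fy=2.5))
E
```

```text
xyz [-0.0053 -0.0005  0.2881] w [ 0.0003 -0.0003  0.0073] yaw now 97.44 t 15.75
[ 0.43398355 -0.37792481  0.1257575 ] 0.05793719099991518 32.985317297279835
```

View pics/c8.png

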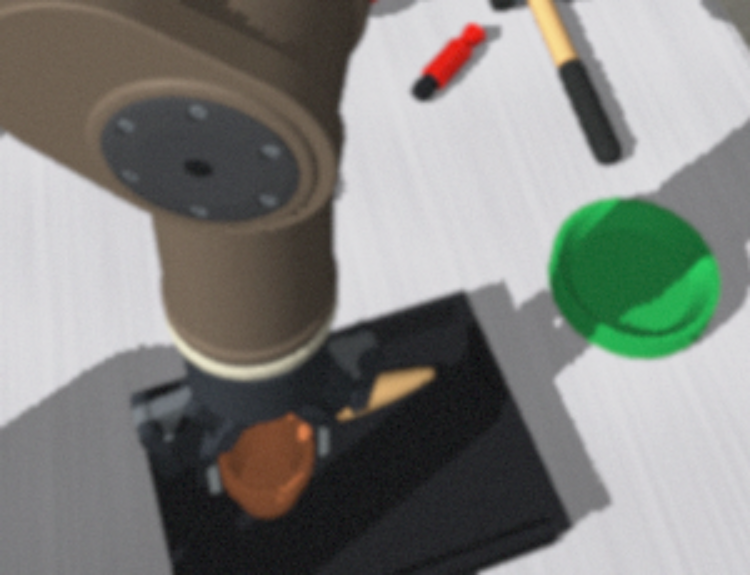

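The pot hangs upright between the fingers and the dibber tip shows inside the tray. Lower the pot.

>>> apply_moves(steps=[{"x": -0.005, "y": 0, "z": 0.1, "wx": 0, "wy": 0, "wz": 0, "fingers": 0.5}, {"x": -0.005, "y": 0, "z": 0.18, "wx": 0, "wy": 0, "wz": 0, "fingers": 0.5}, {"x": -0.005, "y": 0, "z": 0.24, "wx": 0, "wy": 0, "wz": 0, "fingers": 0.5}, {"x": -0.005, "y": 0, "z": 0.27, "wx": 0, "wy": 0, "wz": 0, "fingers": 0.5}, {"x": -0.005, "y": 0, "z": 0.28, "wx": 0, "wy": 0, "wz": 0, "fingers": 0.5}, {"x": -0.005, "y": 0, "z": 0.287, "wx": 0, "wy": 0, "wz": 0, "fingers": 0.5}, {"x": -0.005, "y": 0, "z": 0.288, "wx": 0, "wy": 0, "wz": 0, "fingers": 0.5}, {"x": -0.005, "y": 0, "z": 0.288, "wx": 0, "wy": 0, "wz": 0, "fingers": 0.5}])

```text
t: 16.55
ee_pos: [0.4343, -0.3821, 0.0112]
tool_rot: [[-0.127, 0.992, 0.001], [0.992, 0.127, -0.001], [-0.001, 0.001, -1.0]]
force: [0.6, -0.7, -0.7]
width: 0.0576
grip_force: 33.0
```

>>> apply_moves(steps=[{"x": 0, "y": 0, "z": 0, "wx": 0, "wy": 0, "wz": 0, "fingers": 0.82}, {"x": 0, "y": 0, "z": 0, "wx": 0, "wy": 0, "wz": 0, "fingers": 0.82}, {"x": 0, "y": 0, "z": 0, "wx": 0, "wy": 0, "wz": 0, "fingers": 0.82}, {"x": 0, "y": 0, "z": 0, "wx": 0, "wy": 0, "wz": 0, "fingers": 0.82}, {"x": 0, "y": 0, "z": -0.03, "wx": 0, "wy": 0, "wz": 0, "fingers": 0.82}, {"x": 0, "y": 0, "z": -0.1, "wx": 0, "wy": 0, "wz": 0, "fingers": 0.82}, {"x": 0, "y": 0, "z": -0.2, "wx": 0, "wy": 0, "wz": 0, "fingers": 0.82}, {"x": 0, "y": 0, "z": -0.28, "wx": 0, "wy": 0, "wz": 0, "fingers": 0.82}, {"x": 0, "y": 0, "z": -0.3, "wx": 0, "wy": 0, "wz": 0, "fingers": 0.82}, {"x": 0, "y": 0, "z": -0.3, "wx": 0, "wy": 0, "wz": 0, "fingers": 0.82}])

```text
t: 17.55
ee_pos: [0.4346, -0.3824, 0.1323]
tool_rot: [[-0.127, 0.992, 0.003], [0.992, 0.127, -0.002], [-0.003, 0.002, -1.0]]
force: [0.1, 0.2, -0.6]
width: 0.07
grip_force: 0.0
```

```bash
python3 - <<'E'
from h import *
go(.448,-.1235,-.008,97); s=manip.observe(); print(s["ee_pos"],s["width"],s["joints"].round(0))
E
```

```text
xyz [0.6386 0.1147 0.3493] w [0.0021 0.0025 0.0049] yaw now 97.29 t 17.55
[ 0.43457252 -0.38235724  0.13228455] 0.06995483813865336 [ 58.  28. -30. 100.  17.  56.  28.]
```

>>> apply_moves(steps=[{"x": 0.12, "y": 0.02, "z": 0, "wx": 0, "wy": 0, "wz": 0.005, "fingers": 0.82}, {"x": 0.24, "y": 0.04, "z": 0, "wx": 0, "wy": 0, "wz": 0.005, "fingers": 0.82}, {"x": 0.36, "y": 0.06, "z": 0, "wx": 0, "wy": 0, "wz": 0.005, "fingers": 0.82}, {"x": 0.48, "y": 0.08, "z": 0, "wx": 0, "wy": 0, "wz": 0.005, "fingers": 0.82}, {"x": 0.6, "y": 0.1, "z": 0, "wx": 0, "wy": 0, "wz": 0.005, "fingers": 0.82}, {"x": 0.639, "y": 0.115, "z": 0, "wx": 0, "wy": 0, "wz": 0.005, "fingers": 0.82}, {"x": 0.639, "y": 0.115, "z": 0.03, "wx": 0, "wy": 0, "wz": 0.005, "fingers": 0.82}, {"x": 0.639, "y": 0.115, "z": 0.1, "wx": 0, "wy": 0, "wz": 0.005, "fingers": 0.82}, {"x": 0.639, "y": 0.115, "z": 0.18, "wx": 0, "wy": 0, "wz": 0.005, "fingers": 0.82}, {"x": 0.639, "y": 0.115, "z": 0.26, "wx": 0, "wy": 0, "wz": 0.005, "fingers": 0.82}, {"x": 0.639, "y": 0.115, "z": 0.32, "wx": 0, "wy": 0, "wz": 0.005, "fingers": 0.82}, {"x": 0.639, "y": 0.115, "z": 0.349, "wx": 0, "wy": 0, "wz": 0.005, "fingers": 0.82}])

```text
t: 18.75
ee_pos: [0.4442, -0.1232, -0.0125]
tool_rot: [[-0.121, 0.993, -0.005], [0.993, 0.121, 0.001], [0.002, -0.005, -1.0]]
force: [-0.1, -0.7, 0.3]
width: 0.0701
grip_force: 0.0
```

>>> apply_moves(steps=[{"x": 0, "y": 0, "z": 0, "wx": 0, "wy": 0, "wz": 0, "fingers": 0.82}, {"x": 0, "y": 0, "z": 0, "wx": 0, "wy": 0, "wz": 0, "fingers": 0.35}, {"x": 0, "y": 0, "z": 0, "wx": 0, "wy": 0, "wz": 0, "fingers": 0.35}, {"x": 0, "y": 0, "z": 0, "wx": 0, "wy": 0, "wz": 0, "fingers": 0.35}, {"x": 0, "y": 0, "z": 0, "wx": 0, "wy": 0, "wz": 0, "fingers": 0.35}, {"x": 0, "y": 0, "z": 0, "wx": 0, "wy": 0, "wz": 0, "fingers": 0.35}, {"x": 0, "y": 0, "z": 0, "wx": 0, "wy": 0, "wz": 0, "fingers": 0.35}], force=40)

```text
t: 19.45
ee_pos: [0.4478, -0.1227, -0.0082]
tool_rot: [[-0.122, 0.993, 0.002], [0.993, 0.122, -0.001], [-0.001, 0.002, -1.0]]
force: [-0.4, -0.1, 8.4]
width: 0.044
grip_force: 41.5
```

```bash
python3 - <<'E'
from h import *
t=np.array([.9925,.1219]); n=np.array([-.1219,.9925]); p=np.array([.489,-.335])+.045*t-.038*n
print(p); s=manip.observe(); go(p[0],p[1],s["ee_pos"][2]+.0045,97); print(s["ee_pos"],s["width"],s["grip_force"])
E
```

```text
[ 0.5382947 -0.3672295]
xyz [-0.6342  0.1501 -0.0102] w [ 0.002   0.0011 -0.0003] yaw now 96.98 t 19.45
[ 0.44784327 -0.12272961 -0.00821845] 0.043970837156234975 41.46590572781861
```

>>> apply_moves(steps=[{"x": 0, "y": 0, "z": -0.08, "wx": 0, "wy": 0, "wz": 0, "fingers": 0.35}, {"x": 0, "y": 0, "z": -0.18, "wx": 0, "wy": 0, "wz": 0, "fingers": 0.35}, {"x": 0, "y": 0, "z": -0.28, "wx": 0, "wy": 0, "wz": 0, "fingers": 0.35}, {"x": -0.08, "y": 0.02, "z": -0.3, "wx": 0, "wy": 0, "wz": 0, "fingers": 0.35}, {"x": -0.19, "y": 0.045, "z": -0.3, "wx": 0, "wy": 0, "wz": 0, "fingers": 0.35}, {"x": -0.3, "y": 0.07, "z": -0.3, "wx": 0, "wy": 0, "wz": 0, "fingers": 0.35}, {"x": -0.41, "y": 0.1, "z": -0.3, "wx": 0, "wy": 0, "wz": 0, "fingers": 0.35}, {"x": -0.52, "y": 0.125, "z": -0.3, "wx": 0, "wy": 0, "wz": 0, "fingers": 0.35}, {"x": -0.6, "y": 0.145, "z": -0.3, "wx": 0, "wy": 0, "wz": 0, "fingers": 0.35}, {"x": -0.634, "y": 0.15, "z": -0.3, "wx": 0, "wy": 0, "wz": 0, "fingers": 0.35}, {"x": -0.634, "y": 0.15, "z": -0.3, "wx": 0, "wy": 0, "wz": 0, "fingers": 0.35}, {"x": -0.634, "y": 0.15, "z": -0.3, "wx": 0, "wy": 0, "wz": 0, "fingers": 0.35}])

```text
t: 20.65
ee_pos: [0.5371, -0.3653, 0.1107]
tool_rot: [[-0.123, 0.992, -0.0], [0.992, 0.123, 0.001], [0.001, -0.0, -1.0]]
force: [0.1, 0.2, -1.2]
width: 0.0432
grip_force: 41.5
```

```bash
python3 - <<'E'
from h import *
go(.538,-.367,-.0045,97); s=manip.observe(); print(s["ee_pos"],s["width"],s["grip_force"])
E
```

```text
xyz [-0.0048  0.0018  0.288 ] w [-0.0001 -0.001   0.0007] yaw now 97.04 t 20.65
[ 0.53707531 -0.3653154   0.11068387] 0.04318619514706002 41.48618018254638
```

>>> apply_moves(steps=[{"x": -0.005, "y": 0.002, "z": 0.1, "wx": 0, "wy": 0, "wz": 0, "fingers": 0.35}, {"x": -0.005, "y": 0.002, "z": 0.18, "wx": 0, "wy": 0, "wz": 0, "fingers": 0.35}, {"x": -0.005, "y": 0.002, "z": 0.24, "wx": 0, "wy": 0, "wz": 0, "fingers": 0.35}, {"x": -0.005, "y": 0.002, "z": 0.27, "wx": 0, "wy": 0, "wz": 0, "fingers": 0.35}, {"x": -0.005, "y": 0.002, "z": 0.28, "wx": 0, "wy": 0, "wz": 0, "fingers": 0.35}, {"x": -0.005, "y": 0.002, "z": 0.287, "wx": 0, "wy": 0, "wz": 0, "fingers": 0.35}, {"x": -0.005, "y": 0.002, "z": 0.288, "wx": 0, "wy": 0, "wz": 0, "fingers": 0.35}, {"x": -0.005, "y": 0.002, "z": 0.288, "wx": 0, "wy": 0, "wz": 0, "fingers": 0.35}])

```text
t: 21.45
ee_pos: [0.539, -0.369, -0.0034]
tool_rot: [[-0.122, 0.993, 0.001], [0.993, 0.122, -0.001], [-0.001, 0.001, -1.0]]
force: [0.5, -0.2, -1.3]
width: 0.0431
grip_force: 41.5
```

>>> apply_moves(steps=[{"x": 0, "y": 0, "z": 0, "wx": 0, "wy": 0, "wz": 0, "fingers": 0.66}, {"x": 0, "y": 0, "z": 0, "wx": 0, "wy": 0, "wz": 0, "fingers": 0.66}, {"x": 0, "y": 0, "z": 0, "wx": 0, "wy": 0, "wz": 0, "fingers": 0.66}, {"x": 0, "y": 0, "z": 0, "wx": 0, "wy": 0, "wz": 0, "fingers": 0.66}, {"x": 0, "y": 0, "z": -0.03, "wx": 0, "wy": 0, "wz": 0, "fingers": 0.66}, {"x": 0, "y": 0, "z": -0.1, "wx": 0, "wy": 0, "wz": 0, "fingers": 0.66}, {"x": 0, "y": 0, "z": -0.2, "wx": 0, "wy": 0, "wz": 0, "fingers": 0.66}, {"x": 0, "y": 0, "z": -0.3, "wx": 0, "wy": 0, "wz": 0, "fingers": 0.66}, {"x": 0, "y": 0, "z": -0.35, "wx": 0, "wy": 0, "wz": 0, "fingers": 0.66}, {"x": 0, "y": 0, "z": -0.35, "wx": 0, "wy": 0, "wz": 0, "fingers": 0.66}])

```text
t: 22.45
ee_pos: [0.5407, -0.3695, 0.1403]
tool_rot: [[-0.122, 0.993, 0.006], [0.993, 0.122, -0.004], [-0.004, 0.006, -1.0]]
force: [0.3, 0.3, 0.2]
width: 0.0564
grip_force: 0.0
```

```bash
python3 - <<'E'
from h import *
go(.584,.120,.10,19.5); s=manip.observe(); print(s["ee_pos"],s["width"],s["joints"].round(0))
E
```

```text
xyz [1.2018 0.2561 0.0972] w [ 7.2000e-03 -2.0000e-04  1.2916e+00] yaw now 97.0 t 22.45
[ 0.54066052 -0.3694674   0.14033638] 0.05638901675548533 [ 49.  34. -31.  88.  19.  62.  21.]
```

>>> apply_moves(steps=[{"x": 0.98, "y": 0.2, "z": 0.08, "wx": 0, "wy": 0, "wz": 0.98, "fingers": 0.66}, {"x": 0.98, "y": 0.2, "z": 0.08, "wx": 0, "wy": 0, "wz": 0.98, "fingers": 0.66}, {"x": 0.98, "y": 0.2, "z": 0.08, "wx": 0, "wy": 0, "wz": 0.98, "fingers": 0.66}, {"x": 0.98, "y": 0.2, "z": 0.08, "wx": 0, "wy": 0, "wz": 0.98, "fingers": 0.66}, {"x": 0.98, "y": 0.2, "z": 0.08, "wx": 0, "wy": 0, "wz": 0.98, "fingers": 0.66}, {"x": 0.98, "y": 0.2, "z": 0.08, "wx": 0, "wy": 0, "wz": 0.98, "fingers": 0.66}, {"x": 0.98, "y": 0.2, "z": 0.08, "wx": 0, "wy": 0, "wz": 0.98, "fingers": 0.66}, {"x": 0.98, "y": 0.2, "z": 0.08, "wx": 0, "wy": 0, "wz": 0.98, "fingers": 0.66}, {"x": 0.98, "y": 0.2, "z": 0.08, "wx": 0, "wy": 0, "wz": 0.98, "fingers": 0.66}, {"x": 0.98, "y": 0.2, "z": 0.08, "wx": 0, "wy": 0, "wz": 0.98, "fingers": 0.66}])

```text
t: 23.45
ee_pos: [0.5694, 0.0324, 0.1031]
tool_rot: [[0.783, 0.622, -0.001], [0.622, -0.783, 0.0], [-0.0, -0.001, -1.0]]
force: [-0.1, -1.0, -0.1]
width: 0.056
grip_force: 0.0
```

```bash
python3 - <<'E'
from h import *
go(.584,.120,-.0215,19.5); s=manip.observe(); print(s["ee_pos"],s["width"],s["joints"].round(0))
im=grab("top","t3"); a=im[235:350,415:515]; cv2.imwrite("pics/c9.png",cv2.resize(a,None,fx=5,fy=5,interpolation=2))
H,S,V=cv2.split(cv2.cvtColor(im,cv2.COLOR_BGR2HSV)); w=np.zeros(H.shape,bool); w[285:345,225:330]=0; w[298:325,293:320]=1
E
```

```text
xyz [ 0.1649 -0.1486  0.3116] w [-0.0008  0.0006  0.316 ] yaw now 38.46 t 23.45
[0.56944494 0.03238154 0.10310142] 0.05597910115155569 [  6.  28. -20. 103.  12.  51. -71.]
```

View pics/c9.png

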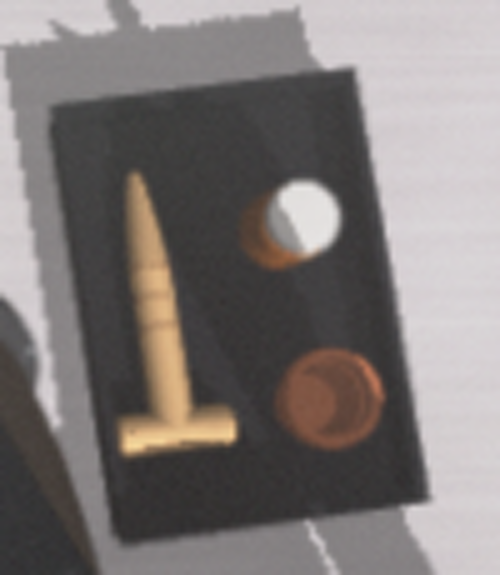

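The tray picture shows the dibber flat, the jar at crop (300,218) and the pot at (330,398), both upright and all clear of each other and the walls. Now the nozzle.

>>> apply_moves(steps=[{"x": 0.165, "y": -0.149, "z": 0.02, "wx": 0, "wy": 0, "wz": 0.316, "fingers": 0.66}, {"x": 0.165, "y": -0.149, "z": 0.04, "wx": 0, "wy": 0, "wz": 0.316, "fingers": 0.66}, {"x": 0.165, "y": -0.149, "z": 0.08, "wx": 0, "wy": 0, "wz": 0.316, "fingers": 0.66}, {"x": 0.165, "y": -0.149, "z": 0.12, "wx": 0, "wy": 0, "wz": 0.316, "fingers": 0.66}, {"x": 0.165, "y": -0.149, "z": 0.18, "wx": 0, "wy": 0, "wz": 0.316, "fingers": 0.66}, {"x": 0.165, "y": -0.149, "z": 0.24, "wx": 0, "wy": 0, "wz": 0.316, "fingers": 0.66}, {"x": 0.165, "y": -0.149, "z": 0.28, "wx": 0, "wy": 0, "wz": 0.316, "fingers": 0.66}, {"x": 0.165, "y": -0.149, "z": 0.3, "wx": 0, "wy": 0, "wz": 0.316, "fingers": 0.66}, {"x": 0.165, "y": -0.149, "z": 0.31, "wx": 0, "wy": 0, "wz": 0.316, "fingers": 0.66}, {"x": 0.165, "y": -0.149, "z": 0.31, "wx": 0, "wy": 0, "wz": 0.316, "fingers": 0.66}, {"x": 0.165, "y": -0.149, "z": 0.31, "wx": 0, "wy": 0, "wz": 0.316, "fingers": 0.66}])

```text
t: 24.6
ee_pos: [0.5857, 0.1175, -0.0198]
tool_rot: [[0.944, 0.329, 0.001], [0.329, -0.944, 0.0], [0.001, 0.0, -1.0]]
force: [0.4, 0.6, -0.3]
width: 0.0566
grip_force: 0.0
```

>>> apply_moves(steps=[{"x": 0, "y": 0, "z": 0, "wx": 0, "wy": 0, "wz": 0, "fingers": 0.2}, {"x": 0, "y": 0, "z": 0, "wx": 0, "wy": 0, "wz": 0, "fingers": 0.2}, {"x": 0, "y": 0, "z": 0, "wx": 0, "wy": 0, "wz": 0, "fingers": 0.2}, {"x": 0, "y": 0, "z": 0, "wx": 0, "wy": 0, "wz": 0, "fingers": 0.2}, {"x": 0, "y": 0, "z": 0, "wx": 0, "wy": 0, "wz": 0, "fingers": 0.2}, {"x": 0, "y": 0, "z": 0, "wx": 0, "wy": 0, "wz": 0, "fingers": 0.2}, {"x": 0, "y": 0, "z": 0, "wx": 0, "wy": 0, "wz": 0, "fingers": 0.2}], force=40)

```text
t: 25.3
ee_pos: [0.5856, 0.1182, -0.0197]
tool_rot: [[0.944, 0.33, 0.001], [0.33, -0.944, 0.0], [0.001, 0.0, -1.0]]
force: [-0.2, 0.6, 4.9]
width: 0.031
grip_force: 39.9
```

```bash
python3 - <<'E'
from h import *
n=np.array([-.334,.943]); p=np.array([.479,.322])+.024*n
print(p,np.array([.479,.322])-.046*n); s=manip.observe(); go(p[0],p[1],s["ee_pos"][2]+.005,19.5); print(s["ee_pos"],s["width"],s["grip_force"])
E
```

```text
[0.470984 0.344632] [0.494364 0.278622]
xyz [-0.0839 -0.629  -0.0127] w [ 0.0001 -0.0014 -0.0042] yaw now 19.25 t 25.3
[ 0.5856097   0.11816534 -0.01965412] 0.031041582497436777 39.8805440752767
```

>>> apply_moves(steps=[{"x": 0, "y": 0, "z": -0.08, "wx": 0, "wy": 0, "wz": 0, "fingers": 0.2}, {"x": 0, "y": 0, "z": -0.18, "wx": 0, "wy": 0, "wz": 0, "fingers": 0.2}, {"x": 0, "y": 0, "z": -0.28, "wx": 0, "wy": 0, "wz": 0, "fingers": 0.2}, {"x": -0.02, "y": -0.1, "z": -0.28, "wx": 0, "wy": 0, "wz": 0, "fingers": 0.2}, {"x": -0.03, "y": -0.2, "z": -0.28, "wx": 0, "wy": 0, "wz": 0, "fingers": 0.2}, {"x": -0.04, "y": -0.3, "z": -0.28, "wx": 0, "wy": 0, "wz": 0, "fingers": 0.2}, {"x": -0.055, "y": -0.4, "z": -0.28, "wx": 0, "wy": 0, "wz": 0, "fingers": 0.2}, {"x": -0.07, "y": -0.5, "z": -0.28, "wx": 0, "wy": 0, "wz": 0, "fingers": 0.2}, {"x": -0.08, "y": -0.59, "z": -0.28, "wx": 0, "wy": 0, "wz": 0, "fingers": 0.2}, {"x": -0.084, "y": -0.629, "z": -0.28, "wx": 0, "wy": 0, "wz": 0, "fingers": 0.2}, {"x": -0.084, "y": -0.629, "z": -0.28, "wx": 0, "wy": 0, "wz": 0, "fingers": 0.2}, {"x": -0.084, "y": -0.629, "z": -0.28, "wx": 0, "wy": 0, "wz": 0, "fingers": 0.2}])

```text
t: 26.5
ee_pos: [0.4708, 0.3433, 0.0913]
tool_rot: [[0.944, 0.329, 0.0], [0.329, -0.944, -0.001], [-0.0, 0.001, -1.0]]
force: [0.6, -0.6, -1.6]
width: 0.031
grip_force: 40.7
```

```bash
python3 - <<'E'
from h import *
go(.471,.3446,-.0152,19.5); s=manip.observe(); print(s["ee_pos"],s["width"],s["grip_force"],s["joints"].round(0))
im=grab("top","t4"); grab("side","s6")
H,S,V=cv2.split(cv2.cvtColor(im,cv2.COLOR_BGR2HSV)); w=np.zeros(H.shape,bool); w[298:325,293:320]=1
b=max(blobs((V<95)&w,10),key=lambda q:q[0][4]); print("conn",b[0],plane("top",[b[1]],.02).round(4))
E
```

```text
xyz [ 0.0016 -0.0032  0.2662] w [ 0.0011  0.0002 -0.0045] yaw now 19.23 t 26.5
[0.47079213 0.34328913 0.09126452] 0.031048415931899196 40.698079811409116 [ -29.   29.  -17.  102.   11.   50. -122.]
conn [299 306  13  14  68] [[0.4421 0.127  0.02  ]]
```

>>> apply_moves(steps=[{"x": 0.002, "y": -0.003, "z": 0.1, "wx": 0, "wy": 0, "wz": 0, "fingers": 0.2}, {"x": 0.002, "y": -0.003, "z": 0.17, "wx": 0, "wy": 0, "wz": 0, "fingers": 0.2}, {"x": 0.002, "y": -0.003, "z": 0.22, "wx": 0, "wy": 0, "wz": 0, "fingers": 0.2}, {"x": 0.002, "y": -0.003, "z": 0.25, "wx": 0, "wy": 0, "wz": 0, "fingers": 0.2}, {"x": 0.002, "y": -0.003, "z": 0.26, "wx": 0, "wy": 0, "wz": 0, "fingers": 0.2}, {"x": 0.002, "y": -0.003, "z": 0.266, "wx": 0, "wy": 0, "wz": 0, "fingers": 0.2}, {"x": 0.002, "y": -0.003, "z": 0.267, "wx": 0, "wy": 0, "wz": 0, "fingers": 0.2}, {"x": 0.002, "y": -0.003, "z": 0.267, "wx": 0, "wy": 0, "wz": 0, "fingers": 0.2}])

```text
t: 27.4
ee_pos: [0.4713, 0.346, -0.0145]
tool_rot: [[0.944, 0.329, 0.001], [0.329, -0.944, 0.001], [0.001, -0.0, -1.0]]
force: [-0.5, -0.5, -0.9]
width: 0.031
grip_force: 40.7
```

>>> apply_moves(steps=[{"x": 0, "y": 0, "z": 0, "wx": 0, "wy": 0, "wz": 0, "fingers": 0.5}, {"x": 0, "y": 0, "z": 0, "wx": 0, "wy": 0, "wz": 0, "fingers": 0.5}, {"x": 0, "y": 0, "z": 0, "wx": 0, "wy": 0, "wz": 0, "fingers": 0.5}, {"x": 0, "y": 0, "z": 0, "wx": 0, "wy": 0, "wz": 0, "fingers": 0.5}, {"x": 0, "y": 0, "z": -0.03, "wx": 0, "wy": 0, "wz": 0, "fingers": 0.5}, {"x": 0, "y": 0, "z": -0.1, "wx": 0, "wy": 0, "wz": 0, "fingers": 0.5}, {"x": 0, "y": 0, "z": -0.2, "wx": 0, "wy": 0, "wz": 0, "fingers": 0.5}, {"x": 0, "y": 0, "z": -0.3, "wx": 0, "wy": 0, "wz": 0, "fingers": 0.75}, {"x": 0, "y": 0, "z": -0.32, "wx": 0, "wy": 0, "wz": 0, "fingers": 0.75}, {"x": 0, "y": 0, "z": -0.32, "wx": 0, "wy": 0, "wz": 0, "fingers": 0.75}])

```text
t: 28.4
ee_pos: [0.4718, 0.3465, 0.115]
tool_rot: [[0.944, 0.329, 0.003], [0.329, -0.944, 0.003], [0.004, -0.001, -1.0]]
force: [0.5, 0.6, 0.1]
width: 0.0643
grip_force: 0.0
```

```bash
python3 - <<'E'
from h import *
go(.442,.125,.09,109.5); s=manip.observe(); print(s["ee_pos"],s["width"])
E
```

```text
xyz [-0.2529  0.4985  0.0609] w [ 0.002  -0.0039 -1.5045] yaw now 19.23 t 28.4
[0.47176578 0.34653131 0.11501592] 0.0643393071500151
```

>>> apply_moves(steps=[{"x": -0.25, "y": 0.5, "z": 0.02, "wx": 0, "wy": 0, "wz": -1.0, "fingers": 0.75}, {"x": -0.25, "y": 0.5, "z": 0.02, "wx": 0, "wy": 0, "wz": -1.0, "fingers": 0.75}, {"x": -0.25, "y": 0.5, "z": 0.02, "wx": 0, "wy": 0, "wz": -1.0, "fingers": 0.75}, {"x": -0.25, "y": 0.5, "z": 0.02, "wx": 0, "wy": 0, "wz": -1.0, "fingers": 0.75}, {"x": -0.25, "y": 0.5, "z": 0.04, "wx": 0, "wy": 0, "wz": -1.0, "fingers": 0.75}, {"x": -0.25, "y": 0.5, "z": 0.06, "wx": 0, "wy": 0, "wz": -1.0, "fingers": 0.75}, {"x": -0.25, "y": 0.5, "z": 0.06, "wx": 0, "wy": 0, "wz": -1.0, "fingers": 0.75}, {"x": -0.25, "y": 0.5, "z": 0.06, "wx": 0, "wy": 0, "wz": -1.0, "fingers": 0.75}, {"x": -0.25, "y": 0.5, "z": 0.06, "wx": 0, "wy": 0, "wz": -1.0, "fingers": 0.75}])

```text
t: 29.3
ee_pos: [0.4416, 0.1237, 0.0879]
tool_rot: [[0.191, 0.982, -0.002], [0.982, -0.191, -0.0], [-0.0, -0.002, -1.0]]
force: [0.2, -0.8, -0.6]
width: 0.0645
grip_force: 0.0
```

```bash
python3 - <<'E'
from h import *
go(.442,.125,-.021,109.5); s=manip.observe(); print(s["ee_pos"],s["width"])
E
```

```text
xyz [0.0034 0.0007 0.2723] w [-1.500e-03 -1.000e-04 -5.083e-01] yaw now 79.0 t 29.3
[0.44162696 0.12374212 0.08792073] 0.06446458605232909
```

>>> apply_moves(steps=[{"x": 0.003, "y": 0, "z": 0.0, "wx": 0, "wy": 0, "wz": -0.508, "fingers": 0.75}, {"x": 0.003, "y": 0, "z": 0.0, "wx": 0, "wy": 0, "wz": -0.508, "fingers": 0.75}, {"x": 0.003, "y": 0, "z": 0.04, "wx": 0, "wy": 0, "wz": -0.508, "fingers": 0.75}, {"x": 0.003, "y": 0, "z": 0.08, "wx": 0, "wy": 0, "wz": -0.508, "fingers": 0.75}, {"x": 0.003, "y": 0, "z": 0.13, "wx": 0, "wy": 0, "wz": -0.508, "fingers": 0.75}, {"x": 0.003, "y": 0, "z": 0.18, "wx": 0, "wy": 0, "wz": -0.508, "fingers": 0.75}, {"x": 0.003, "y": 0, "z": 0.22, "wx": 0, "wy": 0, "wz": -0.508, "fingers": 0.75}, {"x": 0.003, "y": 0, "z": 0.25, "wx": 0, "wy": 0, "wz": -0.508, "fingers": 0.75}, {"x": 0.003, "y": 0, "z": 0.265, "wx": 0, "wy": 0, "wz": -0.508, "fingers": 0.75}, {"x": 0.003, "y": 0, "z": 0.272, "wx": 0, "wy": 0, "wz": -0.508, "fingers": 0.75}, {"x": 0.003, "y": 0, "z": 0.272, "wx": 0, "wy": 0, "wz": -0.508, "fingers": 0.75}])

```text
t: 30.4
ee_pos: [0.4426, 0.1252, -0.0201]
tool_rot: [[-0.337, 0.942, 0.0], [0.942, 0.337, -0.0], [-0.0, 0.0, -1.0]]
force: [-0.5, 0.1, -0.1]
width: 0.064
grip_force: 0.0
```

>>> apply_moves(steps=[{"x": 0, "y": 0, "z": 0, "wx": 0, "wy": 0, "wz": 0, "fingers": 0.3}, {"x": 0, "y": 0, "z": 0, "wx": 0, "wy": 0, "wz": 0, "fingers": 0.3}, {"x": 0, "y": 0, "z": 0, "wx": 0, "wy": 0, "wz": 0, "fingers": 0.3}, {"x": 0, "y": 0, "z": 0, "wx": 0, "wy": 0, "wz": 0, "fingers": 0.3}, {"x": 0, "y": 0, "z": 0, "wx": 0, "wy": 0, "wz": 0, "fingers": 0.3}, {"x": 0, "y": 0, "z": 0, "wx": 0, "wy": 0, "wz": 0, "fingers": 0.3}], force=30)

```text
t: 31.0
ee_pos: [0.443, 0.1252, -0.0194]
tool_rot: [[-0.337, 0.941, 0.001], [0.941, 0.337, 0.0], [-0.0, 0.001, -1.0]]
force: [-1.4, 0.1, 5.5]
width: 0.039
grip_force: 29.5
```

```bash
python3 - <<'E'
from h import *
s=manip.observe(); go(.4943,.2786,s["ee_pos"][2]+.005,109.5); print(s["ee_pos"],s["width"],s["grip_force"])
im=grab("top","t5"); H,S,V=cv2.split(cv2.cvtColor(im,cv2.COLOR_BGR2HSV)); w=np.zeros(H.shape,bool); w[255:345,195:285]=1
b=max(blobs(((H<8)|(H>172))&(S>90)&w,30),key=lambda q:q[0][4]); print("nozzle red",b[0],rect("top",b[2],.02))
cv2.imwrite("pics/c10.png",cv2.resize(im[250:350,190:330],None,fx=5,fy=5,interpolation=2))
E
```

```text
xyz [ 0.3178  0.2501 -0.0123] w [0.0012 0.0003 0.0034] yaw now 109.7 t 31.0
[ 0.44295854  0.12519699 -0.01944704] 0.03902464598394071 29.54207807779312
nozzle red [220 281  19  34 321] (array([485.4, 349.8]), array([30.7, 99.4]), 18.7, array([482.6, 349. ]))
```

View pics/c10.png

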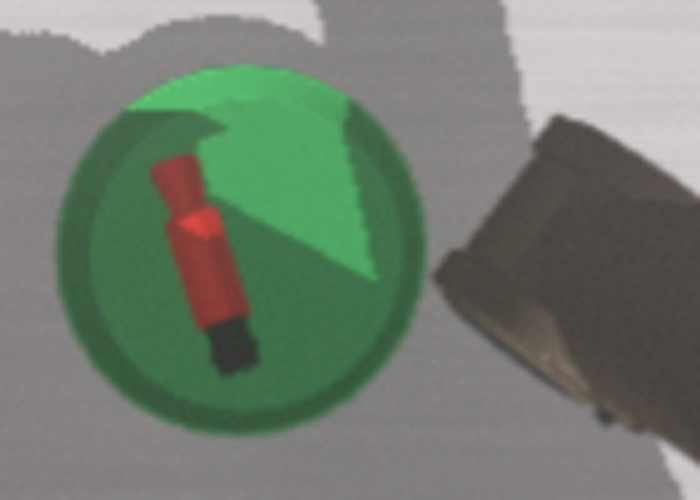

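The nozzle lies flat on the saucer floor, at crop (160–255, 155–375), clear of the wall. The right side of the floor is free for the connector.

>>> apply_moves(steps=[{"x": 0, "y": 0, "z": -0.08, "wx": 0, "wy": 0, "wz": 0, "fingers": 0.3}, {"x": 0, "y": 0, "z": -0.18, "wx": 0, "wy": 0, "wz": 0, "fingers": 0.3}, {"x": 0, "y": 0, "z": -0.28, "wx": 0, "wy": 0, "wz": 0, "fingers": 0.3}, {"x": 0.07, "y": 0.05, "z": -0.28, "wx": 0, "wy": 0, "wz": 0, "fingers": 0.3}, {"x": 0.15, "y": 0.12, "z": -0.28, "wx": 0, "wy": 0, "wz": 0, "fingers": 0.3}, {"x": 0.23, "y": 0.18, "z": -0.28, "wx": 0, "wy": 0, "wz": 0, "fingers": 0.3}, {"x": 0.29, "y": 0.23, "z": -0.28, "wx": 0, "wy": 0, "wz": 0, "fingers": 0.3}, {"x": 0.318, "y": 0.25, "z": -0.28, "wx": 0, "wy": 0, "wz": 0, "fingers": 0.3}, {"x": 0.318, "y": 0.25, "z": -0.28, "wx": 0, "wy": 0, "wz": 0, "fingers": 0.3}, {"x": 0.318, "y": 0.25, "z": -0.28, "wx": 0, "wy": 0, "wz": 0, "fingers": 0.3}])

```text
t: 32.05
ee_pos: [0.4932, 0.2772, 0.0915]
tool_rot: [[-0.337, 0.941, -0.001], [0.941, 0.337, -0.001], [-0.001, -0.001, -1.0]]
force: [-0.3, 0.5, -0.2]
width: 0.0387
grip_force: 30.7
```

```bash
python3 - <<'E'
from h import *
go(.4943,.2786,-.0152,109.5); s=manip.observe(); print(s["ee_pos"],s["width"],s["grip_force"])
E
```

```text
xyz [0.0027 0.004  0.2668] w [-0.001   0.001   0.0033] yaw now 109.7 t 32.05
[0.49324544 0.27720059 0.091537  ] 0.03865697296610809 30.70869505405426
```

>>> apply_moves(steps=[{"x": 0.002, "y": 0.003, "z": 0.1, "wx": 0, "wy": 0, "wz": 0, "fingers": 0.3}, {"x": 0.002, "y": 0.003, "z": 0.17, "wx": 0, "wy": 0, "wz": 0, "fingers": 0.3}, {"x": 0.002, "y": 0.003, "z": 0.22, "wx": 0, "wy": 0, "wz": 0, "fingers": 0.3}, {"x": 0.002, "y": 0.003, "z": 0.25, "wx": 0, "wy": 0, "wz": 0, "fingers": 0.3}, {"x": 0.002, "y": 0.003, "z": 0.26, "wx": 0, "wy": 0, "wz": 0, "fingers": 0.3}, {"x": 0.002, "y": 0.003, "z": 0.266, "wx": 0, "wy": 0, "wz": 0, "fingers": 0.3}, {"x": 0.002, "y": 0.003, "z": 0.267, "wx": 0, "wy": 0, "wz": 0, "fingers": 0.3}, {"x": 0.002, "y": 0.003, "z": 0.267, "wx": 0, "wy": 0, "wz": 0, "fingers": 0.3}])

```text
t: 32.85
ee_pos: [0.4951, 0.2799, -0.0142]
tool_rot: [[-0.337, 0.941, 0.001], [0.941, 0.337, 0.001], [0.0, 0.001, -1.0]]
force: [0.4, 0.6, -0.7]
width: 0.0387
grip_force: 30.7
```

>>> apply_moves(steps=[{"x": 0, "y": 0, "z": 0, "wx": 0, "wy": 0, "wz": 0, "fingers": 0.62}, {"x": 0, "y": 0, "z": 0, "wx": 0, "wy": 0, "wz": 0, "fingers": 0.62}, {"x": 0, "y": 0, "z": 0, "wx": 0, "wy": 0, "wz": 0, "fingers": 0.62}, {"x": 0, "y": 0, "z": 0, "wx": 0, "wy": 0, "wz": 0, "fingers": 0.62}, {"x": 0, "y": 0, "z": -0.03, "wx": 0, "wy": 0, "wz": 0, "fingers": 0.62}, {"x": 0, "y": 0, "z": -0.1, "wx": 0, "wy": 0, "wz": 0, "fingers": 0.62}, {"x": 0, "y": 0, "z": -0.2, "wx": 0, "wy": 0, "wz": 0, "fingers": 0.62}, {"x": 0, "y": 0, "z": -0.32, "wx": 0, "wy": 0, "wz": 0, "fingers": 0.62}, {"x": 0, "y": 0, "z": -0.4, "wx": 0, "wy": 0, "wz": 0, "fingers": 0.62}, {"x": -0.3, "y": 0, "z": -0.42, "wx": 0, "wy": 0, "wz": 0, "fingers": 0.62}, {"x": -0.5, "y": 0, "z": -0.42, "wx": 0, "wy": 0, "wz": 0, "fingers": 0.62}, {"x": -0.5, "y": 0, "z": -0.42, "wx": 0, "wy": 0, "wz": 0, "fingers": 0.62}])

```text
t: 34.05
ee_pos: [0.5455, 0.1374, 0.153]
tool_rot: [[-0.339, 0.941, 0.002], [0.941, 0.339, 0.0], [-0.0, 0.002, -1.0]]
force: [1.7, 0.2, 0.0]
width: 0.0529
grip_force: 0.0
```

>>> apply_moves(steps=[{"x": -0.3, "y": 0, "z": 0, "wx": 0, "wy": 0, "wz": 0, "fingers": 0.62}, {"x": -0.3, "y": 0, "z": 0, "wx": 0, "wy": 0, "wz": 0, "fingers": 0.62}, {"x": -0.3, "y": 0, "z": 0, "wx": 0, "wy": 0, "wz": 0, "fingers": 0.62}, {"x": -0.3, "y": 0, "z": 0, "wx": 0, "wy": 0, "wz": 0, "fingers": 0.62}, {"x": -0.3, "y": 0, "z": 0, "wx": 0, "wy": 0, "wz": 0, "fingers": 0.62}])

```text
t: 34.55
ee_pos: [0.5854, 0.0261, 0.152]
tool_rot: [[-0.337, 0.942, 0.0], [0.942, 0.337, 0.001], [0.001, 0.0, -1.0]]
force: [0.8, 1.2, -0.2]
width: 0.0531
grip_force: 0.0
```

```bash
python3 - <<'E'
from h import *
print(manip.observe()["ee_pos"])
t=grab("top","tf"); s=grab("side","sf")
a=cv2.resize(t[180:350,190:520],(800,412),interpolation=2); cv2.imwrite("pics/f1.png",a); 
E
```

```text
[0.58538831 0.02605596 0.15204291]
```

View pics/f1.png

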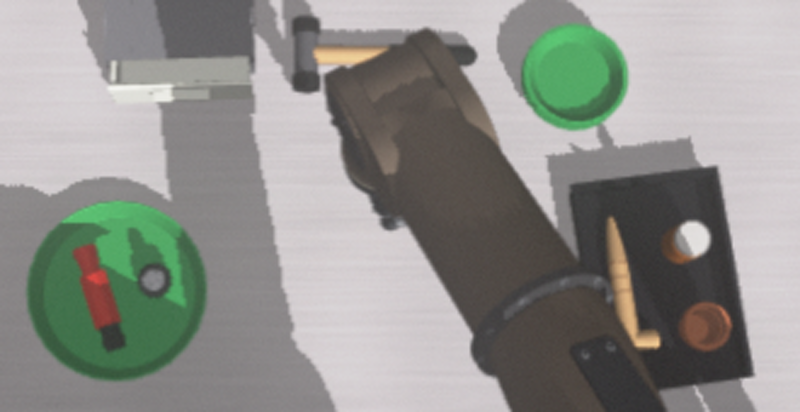

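View pics/sf.png

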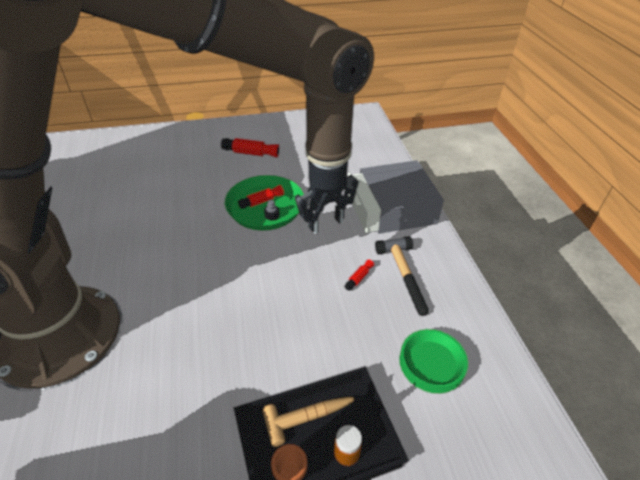

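The final top and side views show both kits placed upright or flat and separate, with the connector standing at side (272,212). The hammer, stack and drawer look untouched and the arm is clear, so I'm handing in.

```bash
python3 -c "
from rig import manip
print(manip.hand_in())"
```

```text
the job is handed in; nothing more can be done
None
```

Both kits are made up and handed in: dibber, pot and jar in the seed tray, nozzle and connector in the large saucer. It took about 35 s of the 136 s; the fingers pressed the bare work surface with about 58 N at the wrist (limit 120 N) while I found that they end 26 mm short of the reported TCP, and an earlier missed grasp nudged the dibber slightly.

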